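Put away the dried coasters and spoons after tea

ROBOT

A 7-joint arm with a two-finger parallel gripper is mounted at the origin on the work surface. World frame = base frame: x ahead of the robot, y to its left, z up, the work surface at z = 0. Lengths are in mm, angles in rad, forces in N, time in s.
With the tool pointing down it reaches from about 425 to 925 mm from the base axis. Payload 6.8 kg.
Tool frame: the origin (TCP) lies at the very end of the fingers, on their centre line; the grasp point (between the pads) lies 19 mm behind it; z points along the fingers, y is the direction in which the jaws open and shut (so a half turn about z gives the same grasp; the last joint's range is limited). The gripper opens to 85 mm and grips with 20 to 120 N. Pads are 22 mm wide; open, the fingers measure 114 mm over their backs; the gripper's body (76 mm by 85 mm) begins 54 mm behind the grasp point. The pads swing forward as they close: fully open they stand 13 mm farther back than shut.
Start: joints at [1.09, 0.477, 0.022, 1.555, -0.011, 1.109, -0.083], TCP at [245.862, -628.649, 231.308] pointing down, gripper open.
Joint ranges: [-2.96, 2.96], [-0.34, 2.1], [-1.41, 1.46], [0.24, 2.44], [-1.37, 4.51], [0.17, 1.92], [-2.96, 2.96]. Speed limits (rad/s): [2.39, 2.39, 3.14, 3.14, 3.14, 3.14, 3.14].

INTERFACE

Orientations are given as [roll, pitch, yaw] about the fixed x, y, z axes, in that order (R = Rz(yaw) Ry(pitch) Rx(roll)).
In Python, from rig import bot gives the robot as it stands.
- The arm moves only by the tool arm_command, never from a script. Its argument "series" is one flat list of numbers, 7 for each row, row after row: the shift along the world's x, y, z in m, then the turn, a rotation vector about the world's x, y, z in rad, then the finger opening in m, from 0 to 0.0854. In form: [x, y, z, ax, ay, az, claw, x, y, z, ax, ay, az, claw, ...]. A call has exactly 5 rows; each row is the pose to reach, as a shift and turn from the pose commanded when the call began; what a row does not reach only later rows make up. A row lasts 1/12 s, in which the tool goes at most 41.7 mm and 7.16 degrees, less where a joint would pass 70% of its speed; a pose out of reach is approached as far as the arm can. A call with a gripper value outside its range is refused whole. The fingers move at their own pace and stop on an object; the grip force is fixed at half the most. Time passes only in rows, so rows that repeat a pose let the fingers close, or fill a call up. It gives the time, the measured TCP pose, the force and the opening at its end, in the units of the state.
- bot.get_obs(): the state, without advancing time (a new reading comes with each control period).
- bot.snapshot(name): name is "side" or "top" or "wrist"; returns a dict with "frame" (400x640x3 uint8, red, green, blue), "depth" (400x640 float32, mm along the optical axis (not along the pixel's ray), 0 where there is no reading), "camera_matrix" (3x3 intrinsics, pixels), "R" (3x3) and "t" (3): a world point X has camera coordinates R X + t. Camera axes: x right, y down, z forward; pixel columns grow to the right and rows downward; lengths in mm; the calibration is good to about 2 mm. A picture is of the moment at which its call begins.
- bot.hand_in(): hands the job in, once; it reports no verdict.
The state is a dict: "time": time; "q": joint angles; "qd": joint speeds; "tau": joint torques, N m; "tcp_pos": TCP position; "ee_rot": TCP orientation; "wrist_force": force on the tool from outside, world axes, zero at the start; "moment": the same for the moment, N m; "opening": finger opening in mm.
Only numpy, scipy, OpenCV 4.12 (cv2) and the standard library are available. Lean on these libraries where they do the work, as an engineer would, in place of code of your own. Each camera call takes 0.05 s, during which the arm holds its last target. There are 200 camera calls.

TASK

Put the washed tea things away: tilt each ceramic coaster out of the wire drainer and straighten it into a slot of its own in the wooden caddy, so that it stands upright and fully home. Lay every spoon flat, bowl up, in the shallow wooden tray, side by side along its length, all with their handles towards the tray's grip tab and their bowls at the other end. Leave the green glasses and the ceramic jar where they are.

Things in the scene. Friction and masses are not known exactly. Their poses are not given: they have to be found in the camera images.
- drainer: low wire drainer, fixed: a 286 x 124 mm dark metal drip tray (x by y), floor 6 mm high, four places at x = -87, -29, +29, +87 mm, each a 56 mm wide hoop reclined 20 degrees towards -x, its top about 50 mm up, and a low foot wire in front. Origin at the centre of its underside, z up
- caddy: wooden caddy, fixed: a block 174 (x) by 128 (y) by 40 mm high with four upright slots at x = -66, -22, +22, +66 mm, each 10.5 mm wide in x, 100 mm long in y, 28 mm deep (floor 12 mm above the table), 6 mm chamfers round the mouth. A seated coaster stands upright, normal along x, centre 57 mm and top 102 mm above the table. Origin at the centre of its underside, z up
- slot1 (a point): middle of the mouth of the slot at caddy x = -66 mm, at the block's top, 40 mm above the table; axes as the caddy's
- slot2 (a point): the same for the slot at x = -22 mm
- slot3 (a point): the same for the slot at x = +22 mm
- slot4 (a point): the same for the slot at x = +66 mm
- tray: shallow pale-wood spoon tray, fixed: inside 190 mm (x) by 190 mm (y), floor 5 mm and rim 10 mm above the table, rim 6 mm thick. A 63 mm long grip tab with a hole sticks out of its +x end. Origin at the centre of its underside, z up.
- coaster1_mid (a point): square ceramic coaster 1, 90 x 90 x 8 mm, cork-backed, about 140 g; all alike. It starts leaning 20 degrees in the drainer, top edge towards the drainer's -x side, a wire hoop behind its lower half (top 38 mm free on both faces). This point is its centre; x is its normal (glazed side), z runs from the edge it stands on at the start to its top edge. None if absent
- coaster2_mid (a point): square ceramic coaster 2, 90 x 90 x 8 mm, cork-backed, about 140 g; all alike. It starts leaning 20 degrees in the drainer, top edge towards the drainer's -x side, a wire hoop behind its lower half (top 38 mm free on both faces). This point is its centre; x is its normal (glazed side), z runs from the edge it stands on at the start to its top edge. None if absent
- coaster3_mid (a point): square ceramic coaster 3, 90 x 90 x 8 mm, cork-backed, about 140 g; all alike. It starts leaning 20 degrees in the drainer, top edge towards the drainer's -x side, a wire hoop behind its lower half (top 38 mm free on both faces). This point is its centre; x is its normal (glazed side), z runs from the edge it stands on at the start to its top edge. None if absent
- coaster4_mid (a point): square ceramic coaster 4, 90 x 90 x 8 mm, cork-backed, about 140 g; all alike. It starts leaning 20 degrees in the drainer, top edge towards the drainer's -x side, a wire hoop behind its lower half (top 38 mm free on both faces). This point is its centre; x is its normal (glazed side), z runs from the edge it stands on at the start to its top edge. None if absent
- spoon1_mid (a point): dark wooden tea spoon 1, 164 mm long, about 30 g, lying bowl up: arched handle 10 mm wide and 8 mm thick with a flat 18 mm wide end, round bowl 37 mm across, 11 mm deep. This point is mid-handle near the balance point, 12.5 mm above the underside (the handle spans 8.5 to 16.5 mm there), 85 mm from the handle's end; x points along the spoon from handle to bowl, z up. None if absent
- spoon1_bowl (a point): centre of the bowl of spoon 1, 60 mm along x from spoon1_mid, 6 mm above its underside; same axes. None if absent.
- spoon2_mid (a point): dark wooden tea spoon 2, 164 mm long, about 30 g, lying bowl up: arched handle 10 mm wide and 8 mm thick with a flat 18 mm wide end, round bowl 37 mm across, 11 mm deep. This point is mid-handle near the balance point, 12.5 mm above the underside (the handle spans 8.5 to 16.5 mm there), 85 mm from the handle's end; x points along the spoon from handle to bowl, z up. None if absent
- spoon2_bowl (a point): centre of the bowl of spoon 2, 60 mm along x from spoon2_mid, 6 mm above its underside; same axes. None if absent.
- spoon3_mid (a point): dark wooden tea spoon 3, 164 mm long, about 30 g, lying bowl up: arched handle 10 mm wide and 8 mm thick with a flat 18 mm wide end, round bowl 37 mm across, 11 mm deep. This point is mid-handle near the balance point, 12.5 mm above the underside (the handle spans 8.5 to 16.5 mm there), 85 mm from the handle's end; x points along the spoon from handle to bowl, z up. None if absent
- spoon3_bowl (a point): centre of the bowl of spoon 3, 60 mm along x from spoon3_mid, 6 mm above its underside; same axes. None if absent.
- spoon4_mid (a point): dark wooden tea spoon 4, 164 mm long, about 30 g, lying bowl up: arched handle 10 mm wide and 8 mm thick with a flat 18 mm wide end, round bowl 37 mm across, 11 mm deep. This point is mid-handle near the balance point, 12.5 mm above the underside (the handle spans 8.5 to 16.5 mm there), 85 mm from the handle's end; x points along the spoon from handle to bowl, z up. None if absent
- spoon4_bowl (a point): centre of the bowl of spoon 4, 60 mm along x from spoon4_mid, 6 mm above its underside; same axes. None if absent.
- glass1: green drinking glass, 68 mm across, 95 mm high, beyond the spoons; leave alone. Origin at the centre of its underside
- glass2: second green glass, the same size, beyond the caddy; leave alone
- jar: closed ceramic jar, 104 mm across, 128 mm high; leave alone. Origin at the centre of its underside
Not all that is in view belongs to the job. What is shaped like the part that bears spoon4_mid but purple is not meant.

How it is judged:
By the outcome, as a careful person would: the job done as asked, in the order asked, and still so for the second after the job is handed in, with the robot touching nothing.
Of coaster1, coaster2, coaster3, coaster4 only 3 to 4 are there at a start; the rules pass over those that are not, and their reading is None.
Of spoon1, spoon2, spoon3, spoon4 only 3 to 4 are there at a start; the rules pass over those that are not, and their reading is None.
At some moment in a run one of spoon1, spoon2, spoon3, spoon4 may be knocked a few centimetres aside while the robot is not near it.
It also fails if it takes over 210 s, if anything falls off the work surface, if the arm or the gripper's body presses on something with over 40 N, if the wrist force passes 120 N, or if a joint passes its speed limit or range.

## Working session

There is one attempt and no reset: what is moved stays moved. The work goes in short steps, Python scripts to look and compute and a tool call to move; the robot and the scene stay as the last step left them, time stands still between calls to the robot, and variables do not carry over. Pictures are saved under pics/ and viewed, about 12 in all and at most 16, crops included, and the job is handed in when it is done.

Besides the shell and the picture viewer there is one more tool, called after "Request:" as name(argument=value, ...) on one line, values as JSON. arm_command: Moves the arm, as the interface text tells. Its arguments: {"type":"object","properties":{"series":{"type":"array","items":{"type":"number"}}},"required":["series"]}

```bash
ls; mkdir -p pics
cat > h.py <<'E'
import numpy as np, cv2
from rig import bot
def snap(n,f):
    s=bot.snapshot(n); cv2.imwrite('pics/'+f+'.png',s['frame'][:,:,::-1]); np.savez('pics/'+f+'.npz',**s); return s
def cloud(s):
    K=np.array(s['camera_matrix']);d=s['depth'];v,u=np.mgrid[:d.shape[0],:d.shape[1]]
    p=np.stack([(u-K[0,2])/K[0,0]*d,(v-K[1,2])/K[1,1]*d,d],-1)
    return (p-np.array(s['t']))@np.array(s['R'])
E
python3 - <<'E'
from h import *
for n in ['top','side']:
    s=snap(n,n+'0'); print(n,s['camera_matrix'],s['R'],s['t'])
print(bot.get_obs())
E
```

```text
pics
top [[454.7625803    0.         316.7202683 ]
 [  0.         454.7625803  197.44625304]
 [  0.           0.           1.        ]] [[ 0.01879583 -0.99982194 -0.00167422]
 [-0.98582898 -0.01825354 -0.16675737]
 [ 0.16669712  0.00478484 -0.98599654]] [  20.19532775  518.17056243 1155.9292782 ]
side [[467.93292433   0.         317.66226758]
 [  0.         467.93292433 205.65054206]
 [  0.           0.           1.        ]] [[ 0.99781288 -0.06489259 -0.01258603]
 [-0.04913187 -0.60070435 -0.79796012]
 [ 0.04422121  0.79683326 -0.60257883]] [-497.06579335  100.31708345 1047.05920642]
{'time': 0.1, 'q': array([ 1.08990104,  0.47772886,  0.0223515 ,  1.55634549, -0.01148371,
        1.10928057, -0.0831401 ]), 'qd': array([ 1.40056976e-03, -1.25615089e-03, -8.94325982e-05, -3.06476577e-03,
        1.13891308e-03, -1.18860267e-03, -2.28963859e-04]), 'tau': array([ 4.25949809e-03, -5.97761607e+01,  1.61353592e+00, -2.81955117e+01,
        1.29097741e-02,  4.97477435e-03,  2.37324571e-05]), 'tcp_pos': array([ 245.63812405, -628.15469421,  230.41844018]), 'ee_rot': array([-3.13996454e+00,  1.37557349e-04,  3.72774806e-01]), 'wrist_force': array([ 0.09446187,  0.64794757, -0.09528866]), 'moment': array([-0.04187718, -0.02276086, -0.04414823]), 'opening': 85.42882985829884}
```

View pics/top0.png

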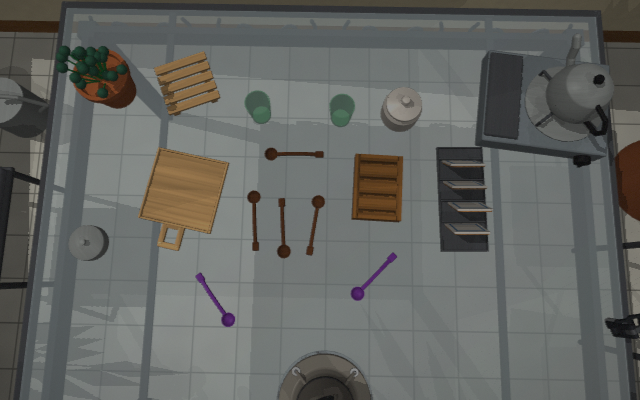

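View pics/side0.png

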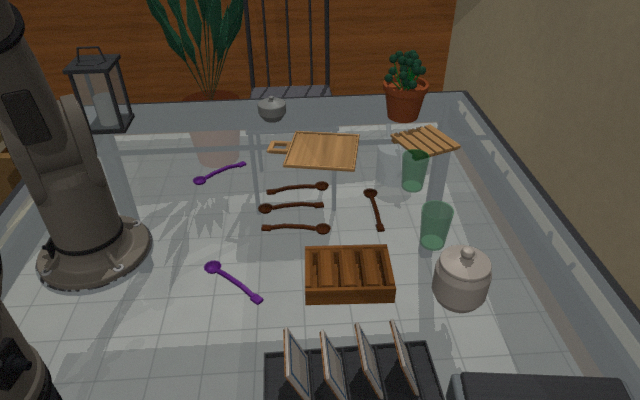

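The top view shows the drainer with 4 coasters at about (463,200), the caddy at (378,187) and the tray at (185,190) with its tab at (172,237). Four dark spoons lie around (255–320,155–250), and the two purple ones are distractors. In the side view the coasters run along world x, tops seemingly leaning toward −x. Next I'll measure.

```bash
cat >> h.py <<'E'
def proj(s,P):
    c=np.atleast_2d(P)@np.array(s['R']).T+np.array(s['t']);K=np.array(s['camera_matrix']);return (c@K.T/c[:,2:])[:,:2]
def ray(s,uv,z):
    uv=np.atleast_2d(uv).astype(float);K=np.array(s['camera_matrix']);R=np.array(s['R']);o=-R.T@np.array(s['t'])
    d=np.c_[uv,np.ones(len(uv))]@np.linalg.inv(K).T@R
    return o+d*((np.asarray(z)-o[2])/d[:,2])[:,None]
def spoons(s,z=10,roi=(230,345,135,270)):
    f=cv2.cvtColor(s['frame'],cv2.COLOR_RGB2HSV);h,sa,v=f[...,0].astype(int),f[...,1],f[...,2]
    m=((h<14)|(h>174))&(sa>110)&(v<130)&(v>25);k=np.zeros_like(m);k[roi[2]:roi[3],roi[0]:roi[1]]=1;m&=k
    n,l,st,_=cv2.connectedComponentsWithStats(m.astype(np.uint8),connectivity=8);out=[]
    for i in range(1,n):
        if st[i,4]<80: continue
        v,u=np.nonzero(l==i);P=ray(s,np.c_[u,v],z)[:,:2];c=P.mean(0);a=np.linalg.svd(P-c,full_matrices=False)[2][0]
        t=(P-c)@a
        if t.max()<-t.min(): pass
        # bowl end: heavier -> closer to mean
        if t.max()>-t.min(): a=-a;t=-t
        b=c+a*(t.max()-18.5); nrm=np.array([-a[1],a[0]])
        hd=P[(t<t.max()-45)];ha=np.polyfit((hd-c)@a,(hd-c)@nrm,1)
        out.append(dict(n=len(u),L=np.ptp(t),bowl=b,mid=c+a*(t.max()-78.5),end=c+a*t.min(),yaw=np.arctan2(a[1],a[0]),cyaw=np.arctan(ha[0])))
    return out
E
python3 - <<'E'
from h import *
np.set_printoptions(precision=1,suppress=True)
T=dict(np.load('pics/top0.npz'));S=dict(np.load('pics/side0.npz'))
for s in spoons(T): print({k:np.round(v,3) for k,v in s.items()})
PT=cloud(T);PS=cloud(S)
for uv in [(300,300),(463,164),(463,175),(463,245),(378,187),(185,190),(172,225),(255,225),(200,140)]: print(uv,PT[uv[1],uv[0]],T['frame'][uv[1],uv[0]])
def rect(m,z,s=T):
    c=max(cv2.findContours(m.astype(np.uint8),0,2)[0],key=cv2.contourArea)[:,0]
    P=ray(s,c,z)[:,:2].astype(np.float32);return cv2.minAreaRect(P),cv2.boundingRect(c)
X=PT
g=lambda a,b:(X[...,0]>0)
u,v=np.meshgrid(np.arange(640),np.arange(400))
m=(u>345)&(u<410)&(v>145)&(v<228)&(abs(PT[...,2]-40)<6); print('caddy',rect(m,40))
m=(u>130)&(u<235)&(v>140)&(v<255)&(PT[...,2]>3)&(PT[...,2]<25); print('tray',rect(m,10))
m=(u>130)&(u<235)&(v>140)&(v<255);
hs=cv2.cvtColor(T['frame'],cv2.COLOR_RGB2HSV);print('hsv tray',hs[190,185],hs[200,100],hs[187,378],hs[175,452],hs[225,255])
m=m&(hs[...,1]>80);c=max(cv2.findContours(m.astype(np.uint8),0,2)[0],key=cv2.contourArea);
m2=cv2.morphologyEx(m.astype(np.uint8),cv2.MORPH_OPEN,np.ones((35,35)));print('tray2',rect(m2,10))
tab=m&(m2==0);vv,uu=np.nonzero(tab&(v>225));print('tab',ray(T,[[uu.mean(),vv.mean()]],8))
m=(u>425)&(u<500)&(v>135)&(v<262)&(PT[...,2]<25)&(hs[...,2]<75);print('drainer',rect(m,10))
q=np.concatenate([PT[(u>430)&(u<500)&(v>140)&(v<255)],PS[(u>255)&(u<445)&(v>310)]]);q=q[(q[:,2]>30)&(q[:,2]<120)&(q[:,0]>250)&(q[:,0]<650)&(q[:,1]<-200)]
print(len(q),q.min(0),q.max(0)); np.save('q.npy',q)
h,e=np.histogram(q[q[:,2]>62][:,0],bins=np.arange(250,660,8));print([(int(a),int(b)) for a,b in zip(e,h) if b])
E
```

```text
{'n': np.int64(244), 'L': np.float64(157.261), 'bowl': array([644.5, 156.5]), 'mid': array([645.2,  96.5]), 'end': array([646.2,  17.7]), 'yaw': np.float64(1.583), 'cyaw': np.float64(-0.026)}
{'n': np.int64(251), 'L': np.float64(157.641), 'bowl': array([519.7, 201.3]), 'mid': array([459.9, 197. ]), 'end': array([380.9, 191.3]), 'yaw': np.float64(0.071), 'cyaw': np.float64(0.005)}
{'n': np.int64(245), 'L': np.float64(159.516), 'bowl': array([509.7,  27. ]), 'mid': array([450.4,  36. ]), 'end': array([370.3,  48.3]), 'yaw': np.float64(-0.152), 'cyaw': np.float64(0.002)}
{'n': np.int64(255), 'L': np.float64(158.771), 'bowl': array([379.9, 115.6]), 'mid': array([439.7, 120.2]), 'end': array([519.8, 126.3]), 'yaw': np.float64(-3.065), 'cyaw': np.float64(-0.006)}
(300, 300) [250.2  69.1  -2.5] [120 125 123]
(463, 164) [ 604.2 -344.4   88.1] [134 130 123]
(463, 175) [ 594.  -370.     5.7] [33 35 35]
(463, 245) [ 402.6 -364.1    3.2] [49 50 51]
(378, 187) [ 549.8 -132.5   38.2] [106  70  34]
(185, 190) [538.9 391.5   1.1] [132 104  66]
(172, 225) [441.4 418.2   7.2] [127  98  66]
(255, 225) 
[... 228 characters left out ...]
15625, 400.6510009765625), (207.0303192138672, 275.4584045410156), 77.81527709960938), (137, 147, 92, 104))
hsv tray [ 17 128 132] [ 90  11 115] [ 15 173 106] [100  15  50] [  9 149  58]
tray2 (((537.1876831054688, 393.0648193359375), (202.00405883789062, 200.1129150390625), 1.0511847734451294), (147, 154, 74, 74))
tab [[409.6 403.3   8. ]]
drainer (((538.1385498046875, -385.4557189941406), (302.8609619140625, 175.24143981933594), 1.0721534490585327), (436, 141, 64, 111))
4458 [ 422.  -417.3   30.1] [ 627.5 -310.1   96.2]
[(418, 153), (426, 398), (434, 319), (442, 2), (474, 47), (482, 387), (490, 301), (498, 58), (530, 2), (538, 343), (546, 244), (554, 88), (594, 270), (602, 231), (610, 60)]
```

Run:
```python
from h import *
np.set_printoptions(precision=3,suppress=True)
T=dict(np.load('pics/top0.npz'));S=dict(np.load('pics/side0.npz'));PT=cloud(T);PS=cloud(S)
u,v=np.meshgrid(np.arange(640),np.arange(400))
for nm,P in (('T',PT),('S',PS)):
    q=P.reshape(-1,3);q=q[(q[:,2]>30)&(q[:,2]<120)&(q[:,0]>380)&(q[:,0]<650)&(q[:,1]<-290)&(q[:,1]>-440)]
    for x0 in (430,490,548,604):
        g=q[(abs(q[:,0]-x0-(q[:,2]-80)*-.36)<20)]
        c=g.mean(0)
        for _ in range(4):
            a=np.linalg.svd(g-c,full_matrices=False)[2][2];r=(g-c)@a;g=g[abs(r)<max(2,2*r.std())];c=g.mean(0)
        a=a*np.sign(a[0]);tilt=np.degrees(np.arctan2(a[2],a[0]));yaw=np.degrees(np.arctan2(a[1],a[0]))
        top=g[g[:,2]>g[:,2].max()-4]
        print(nm,x0,len(g),'n',a,'tilt',tilt,'yaw',yaw,'c',c,'y',np.percentile(g[:,1],[1,99]),'zmax',np.percentile(g[:,2],99),'topmean',top.mean(0))
def rect(m,z,s):
    c=max(cv2.findContours(m.astype(np.uint8),0,2)[0],key=cv2.contourArea)[:,0]
    return cv2.minAreaRect(ray(s,c,z)[:,:2].astype(np.float32))
m=(abs(PS[...,2]-40)<5)&(u>290)&(u<400)&(v>230)&(v<320);print('caddyS',rect(m,40,S))
m=(abs(PT[...,2]-40)<5)&(u>345)&(u<410)&(v>145)&(v<228);print('caddyT',rect(m,40,T))
for s in spoons(S,10,(255,395,175,245)): print({k:np.round(w,3) for k,w in s.items()})
# tray lines from colour mask, top and side
for s,P,roi in ((T,PT,(135,238,140,255)),(S,PS,(262,365,125,175))):
    hs=cv2.cvtColor(s['frame'],cv2.COLOR_RGB2HSV);m=np.zeros((400,640),np.uint8);m[roi[2]:roi[3],roi[0]:roi[1]]=(hs[roi[2]:roi[3],roi[0]:roi[1],1]>70)
    c=max(cv2.findContours(m,0,2)[0],key=cv2.contourArea)[:,0];print('full',cv2.minAreaRect(ray(s,c,10)[:,:2].astype(np.float32)))
    k=cv2.getStructuringElement(cv2.MORPH_ELLIPSE,(25,25) if s is T else (15,15))
    m=cv2.morphologyEx(m,cv2.MORPH_OPEN,k);c=max(cv2.findContours(m,0,2)[0],key=cv2.contourArea)[:,0];print('body',cv2.minAreaRect(ray(s,c,10)[:,:2].astype(np.float32)))
```

```text
T 430 271 n [0.93  0.021 0.368] tilt 21.59128456148163 yaw 1.2701829967935903 c [ 440.359 -357.951   65.597] y [-401.779 -314.553] zmax 95.10752403038458 topmean [ 428.968 -353.954   93.733]
T 490 232 n [0.924 0.021 0.383] tilt 22.505709729626794 yaw 1.2993677527016738 c [ 496.933 -366.014   69.069] y [-412.177 -323.61 ] zmax 94.25246052862823 topmean [ 486.504 -364.452   92.459]
T 548 201 n [0.925 0.019 0.378] tilt 22.23098568946697 yaw 1.186002475936749 c [ 554.736 -355.339   68.889] y [-401.165 -312.406] zmax 95.6662545549427 topmean [ 544.615 -360.853   93.586]
T 604 205 n [0.913 0.024 0.408] tilt 24.073161349310226 yaw 1.5363874964737971 c [ 609.534 -352.265   73.844] y [-399.215 -310.582] zmax 94.15129690958247 topmean [ 602.508 -368.205   93.373]
S 430 838 n [0.933 0.015 0.361] tilt 21.139900774079628 yaw 0.9283397369176318 c [ 439.656 -365.02    65.071] y [-405.35  -317.672] zmax 93.46857700342711 topmean [ 428.539 -360.353   92.259]
S 490 700 n [0.93  0.012 0.367] tilt 21.51013263811158 yaw 0.7094538903723433 c [ 497.325 -375.532   66.275] y [-415.179 -327.299] zmax 93.54381
[... 1192 characters left out ...]
518.61, 120.96]), 'yaw': np.float64(-3.101), 'cyaw': np.float64(-0.091)}
{'n': np.int64(293), 'L': np.float64(156.131), 'bowl': array([507.915,  26.325]), 'mid': array([448.36 ,  33.619]), 'end': array([371.304,  43.057]), 'yaw': np.float64(-0.122), 'cyaw': np.float64(0.086)}
full ((508.28753662109375, 399.4101257324219), (203.32818603515625, 263.6521911621094), 78.43482971191406)
body ((534.71630859375, 393.7907409667969), (202.87136840820312, 209.56541442871094), 78.47686004638672)
full ((506.54693603515625, 390.9981689453125), (214.65298461914062, 264.27655029296875), 78.42842102050781)
body ((532.2379760742188, 385.77606201171875), (214.599853515625, 211.8246307373047), 78.3566665649414)
```

Request:
arm_command(series=[0.02,0.027,0,0,0,0.12,0.028,0.04,0.054,0,0,0,0.24,0.028,0.06,0.081,0,0,0,0.36,0.028,0.08,0.108,0,0,0,0.48,0.028,0.095,0.134,0,0,0,0.6,0.028])

```text
time: 0.52
tcp_pos: [342.4, -492.5, 231.0]
ee_rot: [-3.141, -0.001, 0.98]
wrist_force: [0.2, 0.5, 0.2]
opening: 28.3
```

Request:
arm_command(series=[0.02,0.027,0,0,0,0.123,0.028,0.035,0.054,0,0,0,0.246,0.028,0.05,0.081,0,0,0,0.369,0.028,0.065,0.108,0,0,0,0.492,0.028,0.075,0.134,0,0,0,0.615,0.028])

```text
time: 0.93
tcp_pos: [416.9, -358.6, 231.1]
ee_rot: [3.141, -0.0, 1.595]
wrist_force: [-0.3, 0.1, 0.4]
opening: 28.1
```

Request:
arm_command(series=[0,0,0,0,-0.09,0,0.028,0,0,0,0,-0.18,0,0.028,0,0,0,0,-0.27,0,0.028,0,0,0,0,-0.349,0,0.028,0,0,0,0,-0.349,0,0.028])

```text
time: 1.35
tcp_pos: [411.9, -361.1, 229.7]
ee_rot: [2.794, 0.004, 1.582]
wrist_force: [-0.7, -0.3, 0.1]
opening: 27.8
```

Run:
```python
from h import *
np.set_printoptions(precision=2,suppress=True)
W=snap('wrist','w0');o=bot.get_obs();print(o['tcp_pos'],o['ee_rot'],o['q']);o=bot.get_obs();print(o['tcp_pos'],o['ee_rot'])
print(W['camera_matrix'],W['R'],W['t'])
```

```text
[ 413.25 -361.01  230.35] [2.8  0.   1.58] [ 1.11  0.19 -0.41  2.03 -0.23  0.69  0.89]
[ 413.25 -361.01  230.35] [2.8  0.   1.58]
[[347.94   0.   321.67]
 [  0.   347.94 199.23]
 [  0.     0.     1.  ]] [[ 0.94  0.01  0.34]
 [-0.09 -0.96  0.27]
 [ 0.33 -0.28 -0.9 ]] [-459.4  -344.02  125.65]
```

View pics/w0.png

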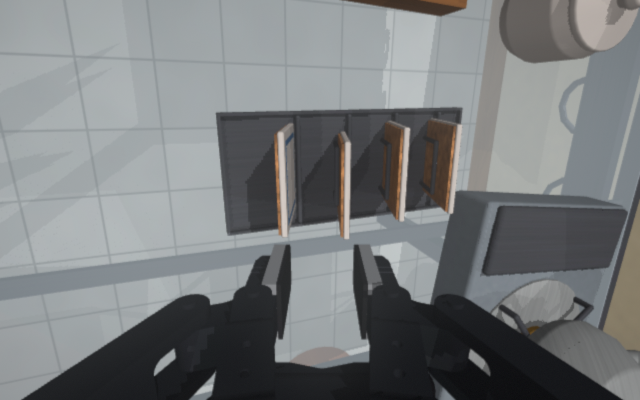

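The wrist view shows C1's top edge at about (282,180) and C2's at (344,185), with the fingers centred at about column 321. I'll cross-check the coaster top edges with the wrist depth.

Run:
```python
from h import *
np.set_printoptions(precision=2,suppress=True)
W=dict(np.load('pics/w0.npz'));P=cloud(W);q=P.reshape(-1,3)
print('tcp px',proj(W,[[413.25,-361,230.35]]))
for x0 in (428,486,544,601):
    g=q[(abs(q[:,0]-x0)<16)&(q[:,2]>86)&(q[:,2]<99)&(q[:,1]<-290)&(q[:,1]>-440)]
    print(x0,len(g),'x',np.percentile(g[:,0],[2,50,98]),'y',np.percentile(g[:,1],[1,99]),g[:,1].min()/2+g[:,1].max()/2,'z',np.percentile(g[:,2],[50,98]))
u,v=np.meshgrid(np.arange(640),np.arange(400))
```

```text
tcp px [[328.38 263.69]]
428 1101 x [421.18 424.89 430.29] y [-403.71 -316.53] -360.18735123606086 z [91.31 93.48]
486 889 x [479.13 482.51 486.58] y [-413.1  -326.02] -369.8523880274613 z [91.34 93.44]
544 865 x [536.81 539.96 544.13] y [-402.22 -314.77] -358.7919387217886 z [91.12 93.39]
601 824 x [594.69 597.74 601.91] y [-399.92 -312.92] -356.6233860804022 z [90.85 93.37]
```

Request:
arm_command(series=[-0.002,0.001,-0.03,0,0,0,0.028,-0.005,0.001,-0.06,0,0,0,0.028,-0.007,0.001,-0.084,0,0,0,0.028,-0.007,0.001,-0.084,0,0,0,0.028,-0.007,0.001,-0.084,0,0,0,0.028])

```text
time: 1.82
tcp_pos: [409.6, -358.7, 146.7]
ee_rot: [2.795, 0.003, 1.588]
wrist_force: [-0.3, 0.4, 1.2]
opening: 28.0
```

Request:
arm_command(series=[0,0,0,0,0,0,0.028,0,0,0,0,0,0,0.028,0,0,0,0,0,0,0.028,0,0,0,0,0,0,0.028,0,0,0,0,0,0,0.028])

```text
time: 2.23
tcp_pos: [409.2, -360.0, 148.2]
ee_rot: [2.792, 0.007, 1.587]
wrist_force: [-0.1, -0.7, 0.5]
opening: 27.9
```

Request:
arm_command(series=[0.004,0,-0.025,0,0,0,0.028,0.013,0,-0.05,0,0,0,0.028,0.021,0,-0.07,0,0,0,0.028,0.0275,0,-0.085,0,0,0,0.028,0.0275,0,-0.085,0,0,0,0.028])

```text
time: 2.65
tcp_pos: [436.4, -358.2, 59.9]
ee_rot: [2.795, 0.003, 1.588]
wrist_force: [-0.2, 0.5, 0.6]
opening: 27.9
```

Request:
arm_command(series=[0,0,0,0,0,0,0.028,0,0,0,0,0,0,0.0,0,0,0,0,0,0,0.0,0,0,0,0,0,0,0.0,0,0,0,0,0,0,0.0])

```text
time: 3.07
tcp_pos: [436.7, -360.4, 63.6]
ee_rot: [2.791, 0.008, 1.586]
wrist_force: [-2.4, 1.1, 6.7]
opening: 7.1
```

Request:
arm_command(series=[0,0,0,0,0,0,0.0,0,0,0,0,0,0,0.0,0,0,0,0,0,0,0.0,-0.0034,0,0.0094,0,0,0,0.0,-0.0068,0,0.0188,0,0,0,0.0])

```text
time: 3.48
tcp_pos: [429.7, -359.3, 81.9]
ee_rot: [2.792, 0.006, 1.587]
wrist_force: [2.1, 0.7, -2.3]
opening: 7.1
```

Request:
arm_command(series=[-0.007,0,0.02,0,0,0,0.0,-0.014,0,0.04,0,0,0,0.0,-0.021,0,0.06,0,0,0,0.0,-0.028,0,0.08,0,0,0,0.0,-0.034,0,0.094,0,0,0,0.0])

```text
time: 3.9
tcp_pos: [394.4, -359.8, 177.3]
ee_rot: [2.793, 0.007, 1.586]
wrist_force: [-0.0, -0.1, -0.8]
opening: 7.0
```

Request:
arm_command(series=[0.018,0.018,0.005,0,0.07,0,0.0,0.036,0.036,0.01,0,0.14,0,0.0,0.054,0.054,0.015,0,0.21,0,0.0,0.072,0.072,0.02,0,0.28,0,0.0,0.0894,0.0896,0.0249,0,0.349,0,0.0])

```text
time: 4.32
tcp_pos: [484.6, -269.7, 201.7]
ee_rot: [-3.138, 0.002, 1.586]
wrist_force: [0.7, -0.2, -2.1]
opening: 7.3
```

Request:
arm_command(series=[0,0,0,0,0,-0.03,0.0,0,0,0,0,0,-0.059,0.0,0,0,0,0,0,-0.059,0.0,0,0,0,0,0,-0.059,0.0,0,0,0,0,0,-0.059,0.0])

```text
time: 4.73
tcp_pos: [483.9, -270.6, 200.2]
ee_rot: [-3.141, 0.0, 1.528]
wrist_force: [0.0, 0.1, -1.8]
opening: 7.0
```

Run:
```python
from h import *
W=snap('wrist','w1');o=bot.get_obs();print(o['tcp_pos'],o['ee_rot'],o['opening'],o['wrist_force'])
P=cloud(W);u,v=np.meshgrid(np.arange(640),np.arange(400));q=P
m=(abs(P[...,2]-40)<5)&(abs(P[...,0]-551)<105)&(abs(P[...,1]+131)<85)
mm=cv2.morphologyEx(m.astype(np.uint8),cv2.MORPH_OPEN,np.ones((3,3)));vv,uu=np.nonzero(mm);R=ray(W,np.c_[uu,vv],40)[:,:2]
print(len(uu),cv2.minAreaRect(R.astype(np.float32)),np.median(P[mm>0][:,2]))
m3=(P[...,2]<36)&(P[...,2]>5)&(abs(P[...,0]-551)<95)&(abs(P[...,1]+131)<60)
```

```text
[ 483.99978075 -270.65277334  200.20461467] [-3.14114921e+00  2.60501323e-04  1.52795369e+00] 6.8613592395512235 [-0.38610548 -0.52933595 -1.67020198]
14304 ((548.0050048828125, -162.8069610595703), (67.38541412353516, 174.4810333251953), 87.5582046508789) 39.46040799594685
```

View pics/w1.png

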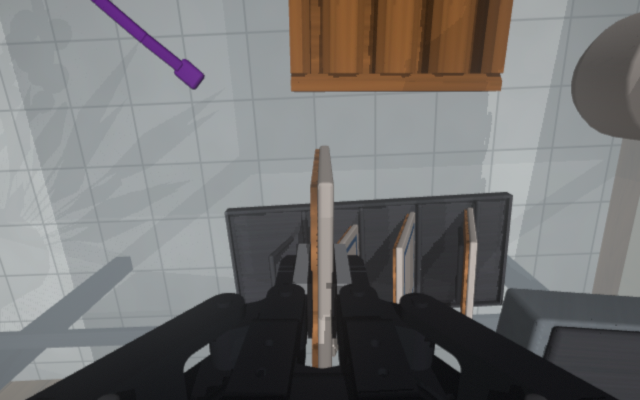

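The wrist view shows the caddy's near edge at row ~85 (columns 292–503) and the held coaster upright at column ~322. I'll move closer, measure the slots, and check the coaster's plane in the same image.

Request:
arm_command(series=[0,0.03,0,0,0,0,0.0,0,0.06,0,0,0,0,0.0,0,0.08,0,0,0,0,0.0,0,0.08,0,0,0,0,0.0,0,0.08,0,0,0,0,0.0])

```text
time: 5.2
tcp_pos: [484.7, -189.4, 200.3]
ee_rot: [3.141, 0.0, 1.531]
wrist_force: [-0.1, 0.3, -2.5]
opening: 7.3
```

Run:
```python
from h import *
np.set_printoptions(precision=1,suppress=True)
W=snap('wrist','w2');o=bot.get_obs();print(o['tcp_pos'],o['ee_rot'])
P=cloud(W);q=P.reshape(-1,3)
m=(abs(P[...,2]-40)<4)&(abs(P[...,0]-551)<105)&(abs(P[...,1]+131)<85)
mm=cv2.morphologyEx(m.astype(np.uint8),cv2.MORPH_OPEN,np.ones((3,3)));vv,uu=np.nonzero(mm);R=ray(W,np.c_[uu,vv],40)[:,:2]
print(cv2.minAreaRect(R.astype(np.float32)),np.median(P[mm>0][:,2]))
# slots in caddy-yaw frame
y=-np.radians(2.44);A=np.array([[np.cos(y),np.sin(y)],[-np.sin(y),np.cos(y)]])
c=(q[:,:2]-[551,-131])@A.T
for lo,hi in ((-45,-20),(-20,10),(10,45)):
    k=(c[:,1]>lo)&(c[:,1]<hi)&(q[:,2]<37)&(q[:,2]>8)&(abs(c[:,0])<84)
    h,e=np.histogram(c[k,0],bins=np.arange(-84,85,3));print(lo,[(int(a),int(b)) for a,b in zip(e,h) if b>0])
    for s0 in (-66,-22,22,66):
        f=(c[:,1]>lo)&(c[:,1]<hi)&(q[:,2]>38)&(q[:,2]<44)
        l=c[f&(c[:,0]<s0)&(c[:,0]>s0-22),0];r=c[f&(c[:,0]>s0)&(c[:,0]<s0+22),0]
        if len(l)>5 and len(r)>5: print(s0,'mouth',np.percentile(l,99),np.percentile(r,1))
g=q[(q[:,2]>205)&(q[:,2]<250)&(abs(q[:,0]-485)<25)&(q[:,1]>-260)&(q[:,1]<-120)]
for a,b in ((-190,-170),(-170,-140)):
    k=g[(g[:,1]>a)&(g[:,1]<b)];print('held',len(k),np.percentile(k,[2,50,98],axis=0) if len(k) else '')
```

```text
[ 484.6 -190.7  200.2] [3.1 0.  1.5]
((549.23193359375, -131.98904418945312), (127.3792724609375, 174.52333068847656), 87.70233154296875) 39.65302032972653
-45 [(-78, 31), (-75, 106), (-72, 51), (-69, 47), (-66, 54), (-63, 37), (-60, 18), (-33, 57), (-30, 32), (-27, 62), (-24, 82), (-21, 182), (-18, 92), (-15, 7), (9, 6), (12, 65), (15, 4), (18, 4), (21, 77), (24, 292), (27, 64), (54, 25), (57, 38), (66, 36), (69, 389), (72, 37)]
-66 mouth -76.40779119776265 -58.17721197811664
-22 mouth -32.49007339400657 -14.883063831433894
22 mouth 11.004429843307202 28.77092352128513
66 mouth 54.940305915340254 72.73794123305994
-20 [(-78, 40), (-75, 138), (-72, 102), (-69, 135), (-66, 101), (-63, 125), (-60, 32), (-33, 81), (-30, 39), (-27, 85), (-24, 113), (-21, 231), (-18, 116), (-15, 9), (9, 6), (12, 83), (15, 5), (18, 10), (21, 101), (24, 372), (27, 93), (30, 1), (54, 29), (57, 49), (66, 45), (69, 503), (72, 41)]
-66 mouth -76.95286767453834 -58.46080266316777
-22 mouth -32.84003870540173 -14.911618363449493
22 mouth 11.325220943045249 28.995507143631176
66 mouth 54.99512241281852 72.82118127844396
10 [(-81, 1), (-78, 70), (-75, 170), (-72, 123), (-69, 164), (-66, 123), (-63, 171), (-60, 32), (-36, 2), (-33, 92), (-30, 52), (-27, 113), (-24, 127), (-21, 311), (-18, 151), (-15, 16), (9, 10), (12, 110), (15, 3), (18, 14), (21, 137), (24, 480), (27, 125), (30, 2), (54, 40), (57, 65), (66, 70), (69, 631), (72, 65)]
-66 mouth -76.66950984810462 -58.65570982158258
-22 mouth -32.9076032919027 -14.964247935690759
22 mouth 11.142954525303342 29.174700445151522
66 mouth 54.747700873639616 72.44103758609249
held 5623 [[ 462.5 -189.   208. ]
 [ 483.7 -178.1  231.3]
 [ 506.3 -171.9  249.5]]
held 1895 [[ 480.4 -169.3  209. ]
 [ 484.4 -154.3  229.4]
 [ 488.3 -144.1  231.3]]
```

View pics/w2.png

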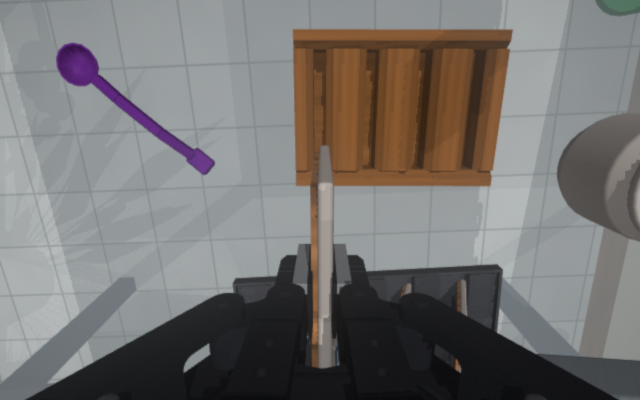

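The view shows the caddy slots at columns ~318, 370, 425 and 480, with the held coaster at column ~322. The wrist camera has an x bias of about −1.9 mm. After correcting for it, slot 1 is at about (485, −131), so I'll move over and lower.

Request:
arm_command(series=[0,0.03,0,0,0,0,0.0,0,0.0593,0,0,0,0,0.0,0,0.0593,-0.03,0,0,0,0.0,0,0.0593,-0.06,0,0,0,0.0,0,0.0593,-0.09,0,0,0,0.0])

```text
time: 5.67
tcp_pos: [485.5, -132.3, 109.6]
ee_rot: [3.139, 0.001, 1.527]
wrist_force: [-0.5, -0.7, -2.4]
opening: 7.1
```

Request:
arm_command(series=[0,0,0,0,0,0,0.0,0,0,-0.005,0,0,0,0.0,0,0,-0.01,0,0,0,0.0,0,0,-0.015,0,0,0,0.0,0,0,-0.015,0,0,0,0.0])

```text
time: 6.08
tcp_pos: [485.4, -131.3, 95.4]
ee_rot: [3.141, 0.0, 1.528]
wrist_force: [0.2, 0.7, -0.6]
opening: 7.2
```

Request:
arm_command(series=[0,0,-0.002,0,0,0,0.0,0,0,-0.005,0,0,0,0.0,0,0,-0.008,0,0,0,0.0,0,0,-0.01,0,0,0,0.0,0,0,-0.01,0,0,0,0.0])

```text
time: 6.5
tcp_pos: [484.7, -130.7, 84.6]
ee_rot: [-3.141, -0.0, 1.529]
wrist_force: [-0.4, 0.4, -2.2]
opening: 7.4
```

Request:
arm_command(series=[0,0,-0.003,0,0,0,0.0,0,0,-0.006,0,0,0,0.0,0,0,-0.009,0,0,0,0.0,0,0,-0.012,0,0,0,0.0,0,0,-0.013,0,0,0,0.0])

```text
time: 6.92
tcp_pos: [485.3, -130.4, 72.2]
ee_rot: [3.141, -0.0, 1.529]
wrist_force: [-3.9, 2.9, 14.5]
opening: 7.0
```

Request:
arm_command(series=[0,0,0,0,0,0,0.0,0,0,-0.001,0,0,0,0.0,0,0,-0.001,0,0,0,0.0,0,0,-0.002,0,0,0,0.0,0,0,-0.002,0,0,0,0.0])

```text
time: 7.33
tcp_pos: [485.6, -130.3, 72.1]
ee_rot: [3.141, 0.001, 1.529]
wrist_force: [-5.9, 3.4, 24.0]
opening: 7.2
```

Request:
arm_command(series=[0,0,0,0,0,0,0.01,0,0,0,0,0,0,0.018,0,0,0,0,0,0,0.028,0,0,0,0,0,0,0.028,0,0,0,0,0,0,0.028])

```text
time: 7.75
tcp_pos: [484.9, -130.8, 69.8]
ee_rot: [-3.141, -0.0, 1.529]
wrist_force: [-0.5, 0.8, -0.0]
opening: 28.0
```

Request:
arm_command(series=[0,0,0.02,0,0,0,0.028,0,0,0.05,0,0,0,0.028,0,0,0.08,0,0,0,0.028,0,0,0.11,0,0,0,0.028,0,0,0.13,0,0,0,0.028])

```text
time: 8.17
tcp_pos: [485.8, -130.8, 202.6]
ee_rot: [3.139, 0.0, 1.529]
wrist_force: [0.5, -0.6, 0.4]
opening: 28.2
```

Request:
arm_command(series=[-0.002,-0.024,0,0,0,0.02,0.028,-0.004,-0.048,0,0,0,0.04,0.028,-0.006,-0.072,0,0,0,0.059,0.028,-0.008,-0.096,0,0,0,0.059,0.028,-0.01,-0.12,0,0,0,0.059,0.028])

```text
time: 8.58
tcp_pos: [474.6, -251.9, 199.9]
ee_rot: [-3.141, -0.0, 1.588]
wrist_force: [0.2, 0.1, 0.0]
opening: 27.7
```

Request:
arm_command(series=[-0.002,-0.024,0,0,-0.07,0,0.028,-0.004,-0.048,0,0,-0.14,0,0.028,-0.006,-0.072,0,0,-0.21,0,0.028,-0.008,-0.096,0,0,-0.28,0,0.028,-0.0106,-0.119,0,0,-0.349,0,0.028])

```text
time: 9.0
tcp_pos: [464.1, -371.3, 200.3]
ee_rot: [2.789, 0.008, 1.586]
wrist_force: [0.9, 0.4, -0.5]
opening: 27.6
```

Request:
arm_command(series=[0,0,-0.02,0,0,0,0.028,0,0,-0.04,0,0,0,0.028,0,0,-0.053,0,0,0,0.028,0,0,-0.053,0,0,0,0.028,0,0,-0.053,0,0,0,0.028])

```text
time: 9.42
tcp_pos: [464.0, -369.4, 146.4]
ee_rot: [2.794, 0.004, 1.587]
wrist_force: [-0.6, 0.6, 0.3]
opening: 28.0
```

Run:
```python
from h import *
np.set_printoptions(precision=1,suppress=True)
S=snap('side','s1');P=cloud(S).reshape(-1,3)
g=P[(P[:,2]>60)&(P[:,2]<125)&(abs(P[:,0]-485)<30)&(abs(P[:,1]+131)<60)]
print(len(g),np.percentile(g,[1,50,99],axis=0));print(bot.get_obs()['tcp_pos'])
```

```text
181 [[ 479.3 -176.8   73.1]
 [ 484.5 -152.1  100.3]
 [ 489.9  -88.6  103.8]]
[ 464.7 -369.8  147.4]
```

View pics/s1.png

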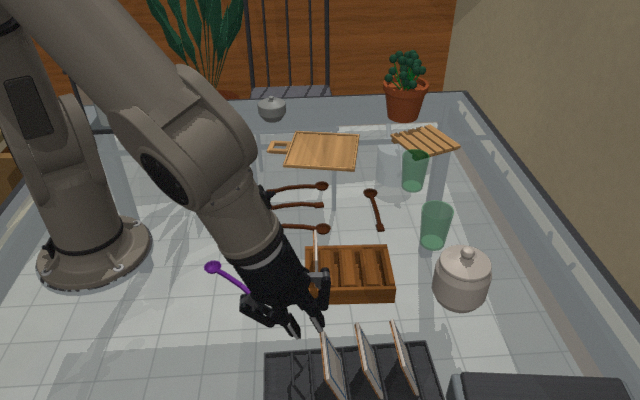

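Coaster 1 stands in slot 1: its top is at ~102 mm and its centre at (484.5, −132). The spoons look unmoved. Coaster 2 is next, going to slot 2.

Request:
arm_command(series=[0.009,0,-0.025,0,0,0,0.028,0.018,0,-0.05,0,0,0,0.028,0.0254,0,-0.07,0,0,0,0.028,0.0308,0,-0.085,0,0,0,0.028,0.0308,0,-0.085,0,0,0,0.028])

```text
time: 9.88
tcp_pos: [495.8, -368.4, 60.4]
ee_rot: [2.794, 0.004, 1.589]
wrist_force: [-0.2, -0.4, 0.6]
opening: 27.7
```

Request:
arm_command(series=[0,0,0,0,0,0,0.028,0,0,0,0,0,0,0.0,0,0,0,0,0,0,0.0,0,0,0,0,0,0,0.0,0,0,0,0,0,0,0.0])

```text
time: 10.3
tcp_pos: [495.7, -370.7, 63.6]
ee_rot: [2.791, 0.008, 1.586]
wrist_force: [-1.7, 0.3, 6.5]
opening: 6.9
```

Request:
arm_command(series=[0,0,0,0,0,0,0.0,0,0,0,0,0,0,0.0,0,0,0,0,0,0,0.0,-0.0034,0,0.0094,0,0,0,0.0,-0.0068,0,0.0188,0,0,0,0.0])

```text
time: 10.72
tcp_pos: [488.3, -369.4, 81.5]
ee_rot: [2.793, 0.005, 1.587]
wrist_force: [0.8, 0.4, -1.3]
opening: 7.1
```

Request:
arm_command(series=[-0.007,0,0.02,0,0,0,0.0,-0.014,0,0.04,0,0,0,0.0,-0.021,0,0.06,0,0,0,0.0,-0.028,0,0.08,0,0,0,0.0,-0.034,0,0.094,0,0,0,0.0])

```text
time: 11.13
tcp_pos: [453.4, -370.0, 177.2]
ee_rot: [2.792, 0.007, 1.586]
wrist_force: [0.7, -0.4, -1.1]
opening: 7.1
```

Request:
arm_command(series=[0.015,0.02,0.005,0,0.07,0,0.0,0.03,0.04,0.01,0,0.14,0,0.0,0.045,0.06,0.015,0,0.21,0,0.0,0.06,0.08,0.02,0,0.28,0,0.0,0.0747,0.0997,0.0252,0,0.349,0,0.0])

```text
time: 11.55
tcp_pos: [528.7, -269.5, 201.7]
ee_rot: [-3.138, 0.002, 1.586]
wrist_force: [0.0, -0.1, -2.0]
opening: 7.1
```

Request:
arm_command(series=[0,0.03,0,0,0,-0.02,0.0,0,0.06,0,0,0,-0.04,0.0,0,0.09,0,0,0,-0.059,0.0,0,0.12,0,0,0,-0.059,0.0,0,0.138,0,0,0,-0.059,0.0])

```text
time: 11.97
tcp_pos: [528.2, -128.4, 200.7]
ee_rot: [-3.141, -0.001, 1.532]
wrist_force: [0.1, 1.8, -0.7]
opening: 7.2
```

Request:
arm_command(series=[0,0,-0.02,0,0,0,0.0,0,0,-0.045,0,0,0,0.0,0,0,-0.07,0,0,0,0.0,0,0,-0.09,0,0,0,0.0,0,0,-0.09,0,0,0,0.0])

```text
time: 12.38
tcp_pos: [525.4, -132.0, 107.0]
ee_rot: [-3.134, -0.001, 1.528]
wrist_force: [-0.6, 0.1, -1.5]
opening: 6.9
```

Request:
arm_command(series=[0,0,-0.005,0,0,0,0.0,0,0,-0.01,0,0,0,0.0,0,0,-0.015,0,0,0,0.0,0,0,-0.02,0,0,0,0.0,0,0,-0.025,0,0,0,0.0])

```text
time: 12.8
tcp_pos: [529.5, -132.2, 85.3]
ee_rot: [3.14, 0.0, 1.529]
wrist_force: [-0.5, -0.0, -2.0]
opening: 7.2
```

Request:
arm_command(series=[0,0,-0.003,0,0,0,0.0,0,0,-0.006,0,0,0,0.0,0,0,-0.009,0,0,0,0.0,0,0,-0.012,0,0,0,0.0,0,0,-0.013,0,0,0,0.0])

```text
time: 13.22
tcp_pos: [529.4, -131.7, 72.1]
ee_rot: [3.141, -0.0, 1.529]
wrist_force: [-3.0, 2.5, 10.9]
opening: 6.9
```

Request:
arm_command(series=[0,0,0,0,0,0,0.0,0,0,-0.001,0,0,0,0.0,0,0,-0.001,0,0,0,0.0,0,0,-0.002,0,0,0,0.0,0,0,-0.002,0,0,0,0.0])

```text
time: 13.63
tcp_pos: [529.8, -131.7, 72.0]
ee_rot: [3.14, 0.0, 1.529]
wrist_force: [-3.9, 3.6, 18.9]
opening: 7.4
```

Request:
arm_command(series=[0,0,0,0,0,0,0.01,0,0,0,0,0,0,0.018,0,0,0,0,0,0,0.028,0,0,0,0,0,0,0.028,0,0,0,0,0,0,0.028])

```text
time: 14.05
tcp_pos: [528.9, -132.1, 69.8]
ee_rot: [-3.141, -0.0, 1.529]
wrist_force: [-0.3, 0.1, 0.1]
opening: 28.4
```

Request:
arm_command(series=[0,0,0.02,0,0,0,0.028,0,0,0.05,0,0,0,0.028,0,0,0.08,0,0,0,0.028,0,0,0.11,0,0,0,0.028,0,0,0.13,0,0,0,0.028])

```text
time: 14.47
tcp_pos: [529.9, -132.1, 202.7]
ee_rot: [3.139, 0.0, 1.529]
wrist_force: [1.1, -0.0, 0.2]
opening: 28.0
```

Request:
arm_command(series=[-0.001,-0.024,0,0,0,0.02,0.028,-0.002,-0.048,0,0,0,0.04,0.028,-0.003,-0.072,0,0,0,0.059,0.028,-0.004,-0.096,0,0,0,0.059,0.028,-0.004,-0.12,0,0,0,0.059,0.028])

```text
time: 14.88
tcp_pos: [524.6, -253.3, 199.9]
ee_rot: [-3.141, 0.0, 1.588]
wrist_force: [0.0, 0.2, -0.3]
opening: 27.8
```

Request:
arm_command(series=[-0.001,-0.022,0,0,-0.07,0,0.028,-0.002,-0.044,0,0,-0.14,0,0.028,-0.003,-0.066,0,0,-0.21,0,0.028,-0.0033,-0.088,0,0,-0.28,0,0.028,-0.0033,-0.1067,0,0,-0.349,0,0.028])

```text
time: 15.3
tcp_pos: [521.3, -360.7, 200.2]
ee_rot: [2.789, 0.008, 1.585]
wrist_force: [0.6, -0.3, -0.1]
opening: 28.2
```

Request:
arm_command(series=[0,0,-0.02,0,0,0,0.028,0,0,-0.04,0,0,0,0.028,0,0,-0.053,0,0,0,0.028,0,0,-0.053,0,0,0,0.028,0,0,-0.053,0,0,0,0.028])

```text
time: 15.72
tcp_pos: [521.4, -358.4, 146.4]
ee_rot: [2.794, 0.005, 1.587]
wrist_force: [0.5, -0.8, 0.5]
opening: 27.8
```

Request:
arm_command(series=[0.009,0,-0.025,0,0,0,0.028,0.018,0,-0.05,0,0,0,0.028,0.0254,0,-0.07,0,0,0,0.028,0.0308,0,-0.085,0,0,0,0.028,0.0308,0,-0.085,0,0,0,0.028])

```text
time: 16.13
tcp_pos: [553.0, -357.4, 60.2]
ee_rot: [2.794, 0.004, 1.589]
wrist_force: [0.2, -0.1, -0.1]
opening: 27.9
```

Request:
arm_command(series=[0,0,0,0,0,0,0.028,0,0,0,0,0,0,0.0,0,0,0,0,0,0,0.0,0,0,0,0,0,0,0.0,0,0,0,0,0,0,0.0])

```text
time: 16.55
tcp_pos: [553.2, -359.6, 63.8]
ee_rot: [2.79, 0.008, 1.586]
wrist_force: [-1.3, -0.0, 7.3]
opening: 6.9
```

Request:
arm_command(series=[0,0,0,0,0,0,0.0,0,0,0,0,0,0,0.0,0,0,0,0,0,0,0.0,-0.0034,0,0.0094,0,0,0,0.0,-0.0068,0,0.0188,0,0,0,0.0])

```text
time: 16.97
tcp_pos: [546.0, -358.4, 81.6]
ee_rot: [2.792, 0.006, 1.587]
wrist_force: [2.2, 0.3, -1.8]
opening: 7.3
```

Request:
arm_command(series=[-0.007,0,0.02,0,0,0,0.0,-0.014,0,0.04,0,0,0,0.0,-0.021,0,0.06,0,0,0,0.0,-0.028,0,0.08,0,0,0,0.0,-0.034,0,0.094,0,0,0,0.0])

```text
time: 17.38
tcp_pos: [510.7, -359.1, 177.2]
ee_rot: [2.792, 0.007, 1.586]
wrist_force: [0.3, -0.3, -1.2]
opening: 7.1
```

Request:
arm_command(series=[0.012,0.018,0.005,0,0.07,0,0.0,0.024,0.036,0.01,0,0.14,0,0.0,0.036,0.054,0.015,0,0.21,0,0.0,0.048,0.072,0.02,0,0.28,0,0.0,0.0613,0.0887,0.0252,0,0.349,0,0.0])

```text
time: 17.8
tcp_pos: [572.3, -269.4, 201.6]
ee_rot: [-3.138, 0.001, 1.587]
wrist_force: [0.3, -0.5, -1.9]
opening: 6.9
```

Request:
arm_command(series=[0,0.03,0,0,0,-0.02,0.0,0,0.06,0,0,0,-0.04,0.0,0,0.09,0,0,0,-0.059,0.0,0,0.12,0,0,0,-0.059,0.0,0,0.1364,0,0,0,-0.059,0.0])

```text
time: 18.22
tcp_pos: [572.1, -129.5, 200.7]
ee_rot: [-3.141, -0.001, 1.532]
wrist_force: [0.6, 0.6, -1.3]
opening: 6.8
```

Request:
arm_command(series=[0,0,-0.02,0,0,0,0.0,0,0,-0.045,0,0,0,0.0,0,0,-0.07,0,0,0,0.0,0,0,-0.09,0,0,0,0.0,0,0,-0.09,0,0,0,0.0])

```text
time: 18.63
tcp_pos: [569.2, -133.7, 106.6]
ee_rot: [-3.134, -0.001, 1.528]
wrist_force: [-1.9, 0.5, -1.2]
opening: 7.0
```

Request:
arm_command(series=[0,0,-0.005,0,0,0,0.0,0,0,-0.01,0,0,0,0.0,0,0,-0.015,0,0,0,0.0,0,0,-0.02,0,0,0,0.0,0,0,-0.025,0,0,0,0.0])

```text
time: 19.05
tcp_pos: [573.5, -133.8, 85.4]
ee_rot: [3.14, 0.0, 1.529]
wrist_force: [-0.1, 0.6, -1.1]
opening: 6.8
```

Request:
arm_command(series=[0,0,-0.003,0,0,0,0.0,0,0,-0.006,0,0,0,0.0,0,0,-0.009,0,0,0,0.0,0,0,-0.012,0,0,0,0.0,0,0,-0.013,0,0,0,0.0])

```text
time: 19.47
tcp_pos: [573.5, -133.3, 72.4]
ee_rot: [3.141, -0.0, 1.529]
wrist_force: [-3.0, 1.8, 11.3]
opening: 7.1
```

Request:
arm_command(series=[0,0,0,0,0,0,0.0,0,0,-0.001,0,0,0,0.0,0,0,-0.001,0,0,0,0.0,0,0,-0.002,0,0,0,0.0,0,0,-0.002,0,0,0,0.0])

```text
time: 19.88
tcp_pos: [573.9, -133.3, 72.3]
ee_rot: [3.14, 0.0, 1.529]
wrist_force: [-6.4, 2.1, 18.0]
opening: 6.9
```

Request:
arm_command(series=[0,0,0,0,0,0,0.01,0,0,0,0,0,0,0.018,0,0,0,0,0,0,0.028,0,0,0,0,0,0,0.028,0,0,0,0,0,0,0.028])

```text
time: 20.3
tcp_pos: [572.9, -133.7, 69.7]
ee_rot: [-3.141, -0.0, 1.529]
wrist_force: [-0.2, 0.1, -0.5]
opening: 28.0
```

Request:
arm_command(series=[0,0,0.02,0,0,0,0.028,0,0,0.05,0,0,0,0.028,0,0,0.08,0,0,0,0.028,0,0,0.11,0,0,0,0.028,0,0,0.13,0,0,0,0.028])

```text
time: 20.72
tcp_pos: [574.0, -133.7, 202.8]
ee_rot: [3.139, 0.0, 1.529]
wrist_force: [0.4, 0.1, -0.3]
opening: 28.1
```

Request:
arm_command(series=[0.001,-0.024,0,0,0,0.02,0.028,0.002,-0.048,0,0,0,0.04,0.028,0.003,-0.072,0,0,0,0.059,0.028,0.003,-0.096,0,0,0,0.059,0.028,0.003,-0.12,0,0,0,0.059,0.028])

```text
time: 21.13
tcp_pos: [575.9, -254.8, 199.8]
ee_rot: [-3.141, -0.0, 1.588]
wrist_force: [0.8, -0.3, -0.5]
opening: 28.3
```

Request:
arm_command(series=[0.001,-0.022,0,0,-0.07,0,0.028,0.002,-0.044,0,0,-0.14,0,0.028,0.003,-0.066,0,0,-0.21,0,0.028,0.0033,-0.088,0,0,-0.28,0,0.028,0.0033,-0.1029,0,0,-0.349,0,0.028])

```text
time: 21.55
tcp_pos: [578.9, -359.4, 200.2]
ee_rot: [2.789, 0.008, 1.584]
wrist_force: [-0.3, -0.4, -0.4]
opening: 28.2
```

Request:
arm_command(series=[0,0,-0.02,0,0,0,0.028,0,0,-0.04,0,0,0,0.028,0,0,-0.053,0,0,0,0.028,0,0,-0.053,0,0,0,0.028,0,0,-0.053,0,0,0,0.028])

```text
time: 21.97
tcp_pos: [579.0, -356.3, 146.3]
ee_rot: [2.794, 0.005, 1.587]
wrist_force: [0.2, 0.2, 0.3]
opening: 28.0
```

Request:
arm_command(series=[0.009,0,-0.025,0,0,0,0.028,0.018,0,-0.05,0,0,0,0.028,0.0254,0,-0.07,0,0,0,0.028,0.0308,0,-0.085,0,0,0,0.028,0.0308,0,-0.085,0,0,0,0.028])

```text
time: 22.38
tcp_pos: [610.5, -355.1, 59.9]
ee_rot: [2.795, 0.004, 1.588]
wrist_force: [0.2, 1.2, 0.9]
opening: 28.1
```

Request:
arm_command(series=[0,0,0,0,0,0,0.028,0,0,0,0,0,0,0.0,0,0,0,0,0,0,0.0,0,0,0,0,0,0,0.0,0,0,0,0,0,0,0.0])

```text
time: 22.8
tcp_pos: [611.0, -357.4, 64.0]
ee_rot: [2.79, 0.008, 1.586]
wrist_force: [-2.9, -0.3, 6.8]
opening: 7.0
```

Request:
arm_command(series=[0,0,0,0,0,0,0.0,0,0,0,0,0,0,0.0,0,0,0,0,0,0,0.0,-0.0034,0,0.0094,0,0,0,0.0,-0.0068,0,0.0188,0,0,0,0.0])

```text
time: 23.22
tcp_pos: [603.9, -356.1, 81.7]
ee_rot: [2.792, 0.006, 1.587]
wrist_force: [4.6, 0.7, -1.6]
opening: 7.1
```

Request:
arm_command(series=[-0.007,0,0.02,0,0,0,0.0,-0.014,0,0.04,0,0,0,0.0,-0.021,0,0.06,0,0,0,0.0,-0.028,0,0.08,0,0,0,0.0,-0.034,0,0.094,0,0,0,0.0])

```text
time: 23.63
tcp_pos: [568.2, -356.9, 177.1]
ee_rot: [2.793, 0.007, 1.586]
wrist_force: [0.2, 0.1, -0.7]
opening: 7.0
```

Request:
arm_command(series=[0.01,0.018,0.005,0,0.07,0,0.0,0.02,0.036,0.01,0,0.14,0,0.0,0.03,0.054,0.015,0,0.21,0,0.0,0.04,0.072,0.02,0,0.28,0,0.0,0.0476,0.0865,0.0252,0,0.349,0,0.0])

```text
time: 24.05
tcp_pos: [616.9, -268.4, 201.2]
ee_rot: [-3.138, 0.0, 1.588]
wrist_force: [0.7, 1.0, -1.6]
opening: 7.2
```

Request:
arm_command(series=[0,0.03,0,0,0,-0.02,0.0,0,0.06,0,0,0,-0.04,0.0,0,0.09,0,0,0,-0.059,0.0,0,0.12,0,0,0,-0.059,0.0,0,0.1346,0,0,0,-0.059,0.0])

```text
time: 24.47
tcp_pos: [616.3, -130.4, 200.3]
ee_rot: [-3.141, -0.002, 1.533]
wrist_force: [0.4, 1.2, -2.2]
opening: 7.1
```

Request:
arm_command(series=[0,0,-0.02,0,0,0,0.0,0,0,-0.045,0,0,0,0.0,0,0,-0.07,0,0,0,0.0,0,0,-0.09,0,0,0,0.0,0,0,-0.09,0,0,0,0.0])

```text
time: 24.88
tcp_pos: [613.2, -136.1, 105.8]
ee_rot: [-3.133, -0.0, 1.528]
wrist_force: [-1.0, -0.5, -1.9]
opening: 7.0
```

Request:
arm_command(series=[0,0,-0.005,0,0,0,0.0,0,0,-0.01,0,0,0,0.0,0,0,-0.015,0,0,0,0.0,0,0,-0.02,0,0,0,0.0,0,0,-0.025,0,0,0,0.0])

```text
time: 25.3
tcp_pos: [617.5, -135.6, 85.4]
ee_rot: [3.14, 0.0, 1.529]
wrist_force: [0.4, -0.1, -2.7]
opening: 6.9
```

Request:
arm_command(series=[0,0,-0.003,0,0,0,0.0,0,0,-0.006,0,0,0,0.0,0,0,-0.009,0,0,0,0.0,0,0,-0.012,0,0,0,0.0,0,0,-0.013,0,0,0,0.0])

```text
time: 25.72
tcp_pos: [617.4, -135.1, 72.6]
ee_rot: [3.141, -0.0, 1.529]
wrist_force: [-3.8, 1.7, 11.5]
opening: 6.9
```

Request:
arm_command(series=[0,0,0,0,0,0,0.0,0,0,-0.001,0,0,0,0.0,0,0,-0.001,0,0,0,0.0,0,0,-0.002,0,0,0,0.0,0,0,-0.002,0,0,0,0.0])

```text
time: 26.13
tcp_pos: [617.8, -135.0, 72.5]
ee_rot: [3.14, 0.0, 1.529]
wrist_force: [-4.5, 2.5, 15.9]
opening: 6.8
```

Next I release coaster 4, rise, and move toward the spoons for a look.

Request:
arm_command(series=[0,0,0,0,0,0,0.01,0,0,0,0,0,0,0.018,0,0,0,0,0,0,0.028,0,0,0,0,0,0,0.028,0,0,0,0,0,0,0.028])

```text
time: 26.55
tcp_pos: [616.9, -135.5, 69.7]
ee_rot: [-3.141, -0.0, 1.529]
wrist_force: [-0.6, 0.0, -0.4]
opening: 28.1
```

Request:
arm_command(series=[0,0,0.02,0,0,0,0.028,0,0,0.05,0,0,0,0.028,0,0,0.08,0,0,0,0.028,0,0,0.11,0,0,0,0.028,0,0,0.13,0,0,0,0.028])

```text
time: 26.97
tcp_pos: [617.9, -135.5, 202.9]
ee_rot: [3.139, 0.0, 1.529]
wrist_force: [1.1, 0.4, -0.1]
opening: 28.0
```

Request:
arm_command(series=[-0.027,0.02,0.008,0,0,0,0.028,-0.054,0.04,0.016,0,0,0,0.028,-0.081,0.06,0.024,0,0,0,0.028,-0.108,0.08,0.032,0,0,0,0.028,-0.137,0.1,0.04,0,0,0,0.028])

```text
time: 27.38
tcp_pos: [478.7, -34.6, 240.1]
ee_rot: [3.142, -0.0, 1.529]
wrist_force: [0.1, 1.2, 0.8]
opening: 28.1
```

Request:
arm_command(series=[0,0,0,0,0,0,0.028,0,0,0,0,0,0,0.028,0,0,0,0,0,0,0.028,0,0,0,0,0,0,0.028,0,0,0,0,0,0,0.028])

```text
time: 27.8
tcp_pos: [480.6, -36.2, 239.6]
ee_rot: [-3.141, -0.0, 1.527]
wrist_force: [0.3, -0.6, 0.8]
opening: 28.3
```

Run:
```python
from h import *
np.set_printoptions(precision=3,suppress=True)
W=snap('wrist','w3');S=snap('side','s3');o=bot.get_obs();print(o['tcp_pos'],o['ee_rot'],o['q'])
for n,s,r in (('W',W,(0,640,0,330)),('S',S,(255,395,175,245))):
    for i in spoons(s,10,r): print(n,{k:np.round(w,3) for k,w in i.items()})
P=cloud(S).reshape(-1,3)
for x,y in ((485,-130),(529,-132),(573,-134),(617,-135)):
    g=P[(P[:,2]>45)&(P[:,2]<125)&(abs(P[:,0]-x)<20)&(abs(P[:,1]-y)<55)];
    h=g[g[:,2]>85]; l=g[g[:,2]<65]
    print(x,len(g),'top',np.percentile(g[:,2],98),'x hi/lo',np.median(h[:,0]),np.median(l[:,0]),'y',np.percentile(g[:,1],[1,99]))
```

```text
[480.365 -35.959 239.524] [-3.141 -0.     1.528] [ 0.247  0.17  -0.336  1.975  0.066  1.007 -0.162]Traceback (most recent call last):
  File "<stdin>", line 5, in <module>
  File "h.py", line 27, in spoons
    hd=P[(t<t.max()-45)];ha=np.polyfit((hd-c)@a,(hd-c)@nrm,1)
                            ~~~~~~~~~~^^^^^^^^^^^^^^^^^^^^^^^
    raise TypeError("expected non-empty vector for x")
TypeError: expected non-empty vector for x
```

View pics/w3.png

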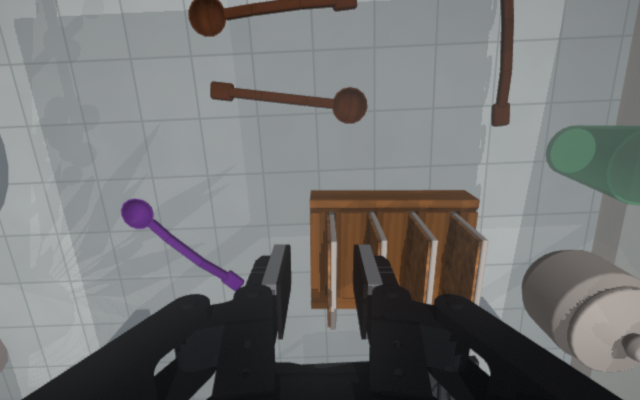

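All four coasters stand upright in the caddy. Spoon C lies at (220–350, 100) with its bowl to the right, and spoon D is at the top edge.

```bash
sed -i 's/if st\[i,4\]<80: continue/if st[i,4]<80 or st[i,4]>9000: continue/; s/        hd=P\[(t<t.max()-45)\]/        if not 110<np.ptp(t)<200: continue\n        hd=P[(t<t.max()-45)]/; s/(v<130)&(v>25)/(v<170)\&(v>20)/' h.py
python3 - <<'E'
from h import *
np.set_printoptions(precision=3,suppress=True)
W=dict(np.load('pics/w3.npz'));S=dict(np.load('pics/s3.npz'));
for n,s,r in (('W',W,(0,640,0,180)),('S',S,(255,395,175,245))):
    for i in spoons(s,10,r): print(n,{k:np.round(w,3) for k,w in i.items()})
P=cloud(S).reshape(-1,3)
for x,y in ((485,-130),(529,-132),(573,-134),(617,-135)):
    g=P[(P[:,2]>45)&(P[:,2]<125)&(abs(P[:,0]-x)<20)&(abs(P[:,1]-y)<55)];
    h=g[g[:,2]>85]; l=g[g[:,2]<65]
    print(x,len(g),'top',np.percentile(g[:,2],98),'x hi/lo',np.median(h[:,0]),np.median(l[:,0]),'y',np.percentile(g[:,1],[1,99]))
W=cloud(W).reshape(-1,3)
g=W[(W[:,2]>4)&(W[:,2]<25)&(W[:,0]>350)&(W[:,0]<550)&(W[:,1]>0)&(W[:,1]<75)];print(len(g))
k=g[(g[:,0]>440)&(g[:,0]<460)];print('handle@450',k.mean(0),np.percentile(k,[1,99],axis=0))
b=g[g[:,0]>485];print('bowl',np.percentile(b,[1,50,99],axis=0))
E
```

```text
W {'n': np.int64(2223), 'L': np.float64(160.124), 'bowl': array([376.194, 115.603]), 'mid': array([436.082, 119.259]), 'end': array([517.554, 124.232]), 'yaw': np.float64(-3.081), 'cyaw': np.float64(-0.038)}
S {'n': np.int64(222), 'L': np.float64(158.053), 'bowl': array([517.915, 200.625]), 'mid': array([458.212, 194.663]), 'end': array([379.052, 186.757]), 'yaw': np.float64(0.1), 'cyaw': np.float64(0.091)}
S {'n': np.int64(210), 'L': np.float64(167.01), 'bowl': array([662.228, 139.688]), 'mid': array([665.571,  79.781]), 'end': array([670.503,  -8.591]), 'yaw': np.float64(1.627), 'cyaw': np.float64(-0.033)}
S {'n': np.int64(260), 'L': np.float64(157.329), 'bowl': array([379.843, 114.904]), 'mid': array([439.768, 117.902]), 'end': array([518.499, 121.841]), 'yaw': np.float64(-3.092), 'cyaw': np.float64(-0.088)}
S {'n': np.int64(300), 'L': np.float64(156.273), 'bowl': array([508.051,  26.234]), 'mid': array([448.509,  33.631]), 'end': array([371.329,  43.22 ]), 'yaw': np.float64(-0.124), 'cyaw': np.float64(0.087)}
485 219 top 103.20408465660371 x hi/lo 484.79582719975105 482.53500802953226 y [-176.968  -89.474]
529 264 top 103.16320177762456 x hi/lo 528.2046961845492 526.3617139899729 y [-177.327  -88.043]
573 330 top 103.20559243046945 x hi/lo 571.8793110073976 569.3723601199446 y [-179.14   -90.883]
617 379 top 102.634846112508 x hi/lo 615.1609473920967 613.2986904088264 y [-180.774  -93.143]
2185
handle@450 [450.012  35.219  16.135] [[440.252  29.888  14.073]
 [459.839  41.289  17.8  ]]
bowl [[485.365   8.87    4.06 ]
 [508.446  26.964   8.417]
 [527.127  43.265  14.139]]
```

Request:
arm_command(series=[-0.002,0.005,0,0,0,0.1,0.03,-0.004,0.01,0,0,0,0.2,0.03,-0.006,0.015,0,0,0,0.3,0.03,-0.008,0.02,0,0,0,0.4,0.03,-0.01,0.024,0,0,0,0.49,0.03])

```text
time: 28.32
tcp_pos: [470.1, -11.3, 239.7]
ee_rot: [-3.141, -0.001, 2.023]
wrist_force: [0.5, 0.1, 0.0]
opening: 30.1
```

Request:
arm_command(series=[-0.002,0.005,0,0,0,0.1,0.03,-0.004,0.01,0,0,0,0.2,0.03,-0.006,0.015,0,0,0,0.3,0.03,-0.008,0.02,0,0,0,0.4,0.03,-0.01,0.024,0,0,0,0.49,0.03])

```text
time: 28.73
tcp_pos: [460.2, 12.7, 239.7]
ee_rot: [3.141, -0.001, 2.513]
wrist_force: [-0.1, -0.7, 0.4]
opening: 29.6
```

Request:
arm_command(series=[-0.002,0.005,0,0,0,0.1,0.03,-0.004,0.01,0,0,0,0.2,0.03,-0.006,0.015,0,0,0,0.3,0.03,-0.008,0.02,0,0,0,0.4,0.03,-0.01,0.0227,0,0,0,0.483,0.03])

```text
time: 29.15
tcp_pos: [450.2, 35.6, 239.8]
ee_rot: [3.141, -0.0, 2.997]
wrist_force: [0.4, 0.0, -0.3]
opening: 30.5
```

Request:
arm_command(series=[0,0,-0.035,0,0,0,0.03,0,0,-0.07,0,0,0,0.03,0,0,-0.105,0,0,0,0.03,0,0,-0.14,0,0,0,0.03,0,0,-0.17,0,0,0,0.03])

```text
time: 29.57
tcp_pos: [449.6, 35.0, 67.8]
ee_rot: [3.141, -0.001, 2.991]
wrist_force: [0.4, -0.2, -0.4]
opening: 30.2
```

Request:
arm_command(series=[0,0,-0.02,0,0,0,0.03,0,0,-0.035,0,0,0,0.03,0,0,-0.05,0,0,0,0.03,0,0,-0.06,0,0,0,0.03,0,0,-0.06,0,0,0,0.03])

```text
time: 29.98
tcp_pos: [448.9, 35.0, 8.1]
ee_rot: [-3.141, -0.003, 2.992]
wrist_force: [-1.1, 0.2, -0.4]
opening: 30.0
```

Request:
arm_command(series=[0,0,-0.003,0,0,0,0.03,0,0,-0.006,0,0,0,0.03,0,0,-0.006,0,0,0,0.0,0,0,-0.006,0,0,0,0.0,0,0,-0.006,0,0,0,0.0])

```text
time: 30.4
tcp_pos: [450.5, 35.3, 4.6]
ee_rot: [3.141, 0.001, 2.992]
wrist_force: [-0.5, 0.3, 2.6]
opening: 8.2
```

Request:
arm_command(series=[0,0,0,0,0,0,0.0,0,0,0,0,0,0,0.0,0,0,0.01,0,0,0,0.0,0,0,0.025,0,0,0,0.0,0,0,0.05,0,0,0,0.0])

```text
time: 30.82
tcp_pos: [448.5, 35.1, 53.8]
ee_rot: [-3.141, -0.004, 2.992]
wrist_force: [-0.0, -0.2, -0.1]
opening: 8.2
```

Request:
arm_command(series=[0,0,0.02,0,0,0,0.0,0,0,0.04,0,0,0,0.0,0,0,0.06,0,0,0,0.0,0,0,0.08,0,0,0,0.0,0,0,0.086,0,0,0,0.0])

```text
time: 31.23
tcp_pos: [451.3, 35.6, 143.1]
ee_rot: [3.141, 0.004, 2.992]
wrist_force: [-0.1, 0.5, -0.4]
opening: 8.1
```

Request:
arm_command(series=[0.007,0.028,0,0,0,-0.01,0.0,0.014,0.056,0,0,0,-0.02,0.0,0.021,0.084,0,0,0,-0.03,0.0,0.028,0.112,0,0,0,-0.04,0.0,0.035,0.14,0,0,0,-0.052,0.0])

```text
time: 31.65
tcp_pos: [484.8, 176.2, 139.8]
ee_rot: [-3.141, -0.0, 2.939]
wrist_force: [0.2, -1.1, 0.4]
opening: 8.4
```

Request:
arm_command(series=[0.007,0.028,0,0,0,0,0.0,0.014,0.056,0,0,0,0,0.0,0.021,0.084,0,0,0,0,0.0,0.028,0.112,0,0,0,0,0.0,0.035,0.14,0,0,0,0,0.0])

```text
time: 32.07
tcp_pos: [519.7, 316.3, 139.5]
ee_rot: [-3.141, -0.001, 2.94]
wrist_force: [0.2, 0.1, 0.4]
opening: 8.1
```

Request:
arm_command(series=[0.007,0.028,0,0,0,0,0.0,0.014,0.056,0,0,0,0,0.0,0.021,0.084,0,0,0,0,0.0,0.028,0.112,0,0,0,0,0.0,0.0345,0.1378,0,0,0,0,0.0])

```text
time: 32.48
tcp_pos: [554.2, 454.4, 139.3]
ee_rot: [-3.141, -0.001, 2.94]
wrist_force: [0.3, -0.0, 0.0]
opening: 8.2
```

Request:
arm_command(series=[0,0,-0.02,0,0,0,0.0,0,0,-0.045,0,0,0,0.0,0,0,-0.07,0,0,0,0.0,0,0,-0.085,0,0,0,0.0,0,0,-0.085,0,0,0,0.0])

```text
time: 32.9
tcp_pos: [552.3, 450.6, 50.4]
ee_rot: [-3.135, -0.004, 2.94]
wrist_force: [-0.5, -0.7, -0.6]
opening: 8.2
```

Run:
```python
from h import *
W=snap('wrist','w4');T=snap('top','t4');o=bot.get_obs();print(o['tcp_pos'],o['ee_rot'],o['q'],o['opening'])
a=cv2.vconcat([cv2.imread('pics/t4.png')[130:280,120:440]]);b=cv2.imread('pics/w4.png')
cv2.imwrite('pics/c4.png',np.vstack([cv2.resize(a,(640,300)),cv2.resize(b,(480,300))[:, :480] if 0 else cv2.copyMakeBorder(cv2.resize(b,(480,300)),0,0,0,160,0)]))
```

```text
[554.28678506 452.89162573  54.89742689] [-3.14103203e+00 -7.57347233e-04  2.93976229e+00] [-0.46150963  0.77243248 -0.47814544  1.54262862  0.41201082  0.9290582
  0.29587644] 7.830233917741157
```

View pics/c4.png

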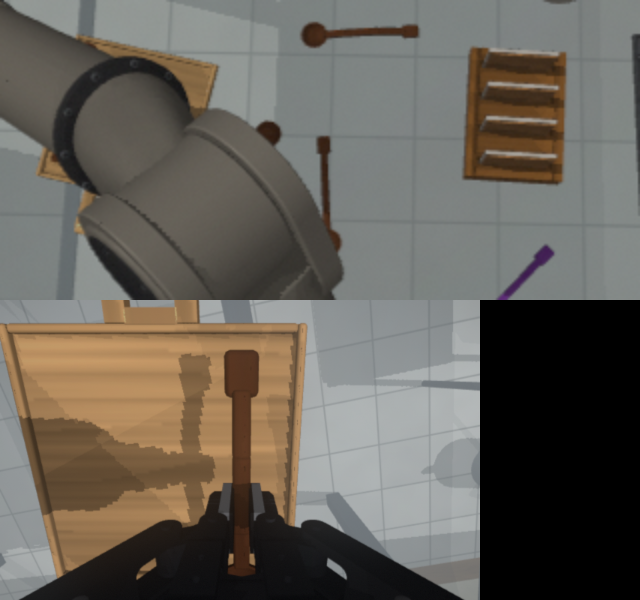

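The wrist view shows the held spoon parallel to the tray, its handle toward the tab and the +y rim clear on its right. Lowering and releasing.

Request:
arm_command(series=[0,0,-0.012,0,0,0,0.0,0,0,-0.024,0,0,0,0.0,0,0,-0.036,0,0,0,0.0,0,0,-0.042,0,0,0,0.0,0,0,-0.045,0,0,0,0.0])

```text
time: 33.42
tcp_pos: [553.8, 452.2, 9.6]
ee_rot: [-3.139, -0.001, 2.94]
wrist_force: [-7.0, -8.6, 24.4]
opening: 7.9
```

Request:
arm_command(series=[0,0,-0.001,0,0,0,0.0,0,0,-0.001,0,0,0,0.006,0,0,-0.001,0,0,0,0.013,0,0,-0.001,0,0,0,0.02,0,0,-0.001,0,0,0,0.02])

```text
time: 33.83
tcp_pos: [554.5, 453.1, 8.8]
ee_rot: [3.142, -0.0, 2.94]
wrist_force: [0.4, 0.7, 0.5]
opening: 20.0
```

Request:
arm_command(series=[0,0,0.01,0,0,0,0.02,0,0,0.03,0,0,0,0.02,0,0,0.06,0,0,0,0.02,0,0,0.1,0,0,0,0.03,0,0,0.14,0,0,0,0.03])

```text
time: 34.25
tcp_pos: [553.9, 452.6, 150.2]
ee_rot: [-3.14, -0.001, 2.94]
wrist_force: [0.9, -0.1, 0.5]
opening: 30.1
```

Request:
arm_command(series=[0,0,0,0,0,0,0.03,0,0,0,0,0,0,0.03,0,0,0,0,0,0,0.03,0,0,0,0,0,0,0.03,0,0,0,0,0,0,0.03])

```text
time: 34.67
tcp_pos: [553.8, 452.3, 147.4]
ee_rot: [-3.139, -0.002, 2.94]
wrist_force: [0.5, 0.5, -0.3]
opening: 30.2
```

```bash
cat >> h.py <<'E'
def tray(s,c=(539,392),yaw=np.radians(168.43)):
    P=cloud(s).reshape(-1,3);hs=cv2.cvtColor(s['frame'],cv2.COLOR_RGB2HSV).reshape(-1,3)
    A=np.array([[np.cos(yaw),np.sin(yaw)],[-np.sin(yaw),np.cos(yaw)]]);q=(P[:,:2]-c)@A.T
    return P,hs,q
E
python3 - <<'E'
from h import *
np.set_printoptions(precision=1,suppress=True)
W=snap('wrist','w5');o=bot.get_obs();print(o['tcp_pos'])
P,hs,q=tray(W)
wood=(hs[:,1]>70)&(P[:,2]<16)&(P[:,2]>-3)&(abs(q[:,0])<120)&(abs(q[:,1])<120)&(hs[:,2]>90)
rim=wood&(P[:,2]>7.5)
for lo,hi in ((-60,-20),(-20,20),(20,60)):
    k=wood&(q[:,1]>lo)&(q[:,1]<hi);print('x ext at y',lo,np.percentile(q[k,0],[.5,99.5]) if k.sum() else 0)
    k=wood&(q[:,0]>lo)&(q[:,0]<hi);print('y ext at x',lo,np.percentile(q[k,1],[.5,99.5]) if k.sum() else 0)
sp=(hs[:,2]<110)&(hs[:,1]>130)&((hs[:,0]<13))&(P[:,2]>6)&(P[:,2]<30)&(abs(q[:,0])<100)&(abs(q[:,1]+63)<25)
g=np.c_[q[sp],P[sp,2]];print(len(g),np.percentile(g,[1,50,99],axis=0))
E
```

```text
[553.9 452.4 147.4]
x ext at y -60 [-96. 118.]
y ext at x -60 [-101.2   97. ]
x ext at y -20 [-90.8 117.3]
y ext at x -20 [-101.3   97.1]
x ext at y 20 [-96.3 116.3]
y ext at x 20 [-101.2   97.2]
3011 [[-78.4 -77.    7.3]
 [ -3.5 -62.2  15.1]
 [ 79.8 -47.3  22.5]]
```

View pics/w5.png

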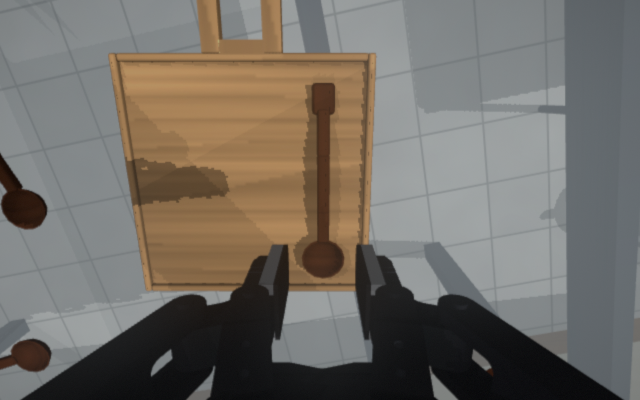

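Spoon C lies flat in the tray at about tray y −61, handle to the tab, with margin all round. Next is spoon B.

Request:
arm_command(series=[-0.0095,-0.026,0,0,0,0.03,0.03,-0.019,-0.052,0,0,0,0.06,0.03,-0.0285,-0.078,0,0,0,0.09,0.03,-0.038,-0.104,0,0,0,0.12,0.03,-0.0475,-0.1285,0,0,0,0.141,0.03])

```text
time: 35.13
tcp_pos: [506.1, 322.8, 148.0]
ee_rot: [-3.14, -0.001, 3.082]
wrist_force: [1.1, 0.1, -0.4]
opening: 29.9
```

Request:
arm_command(series=[-0.0095,-0.026,0,0,0,0.03,0.03,-0.019,-0.052,0,0,0,0.06,0.03,-0.0285,-0.078,0,0,0,0.09,0.03,-0.038,-0.104,0,0,0,0.12,0.03,-0.0475,-0.1286,0,0,0,0.141,0.03])

```text
time: 35.55
tcp_pos: [458.5, 194.3, 148.3]
ee_rot: [-3.141, -0.001, -3.06]
wrist_force: [-0.2, -0.7, 0.6]
opening: 29.8
```

Request:
arm_command(series=[0,0,0,0,0,0,0.03,0,0,0,0,0,0,0.03,0,0,0,0,0,0,0.03,0,0,0,0,0,0,0.03,0,0,0,0,0,0,0.03])

```text
time: 35.97
tcp_pos: [459.7, 197.2, 149.0]
ee_rot: [3.141, 0.0, -3.06]
wrist_force: [0.4, -0.5, -0.4]
opening: 30.3
```

```bash
cat >> h.py <<'E'
def handle(s,c,r=100):
    """handle line of the spoon near c (xy) from the depth cloud: points at 4..25 mm, dark brown"""
    P=cloud(s).reshape(-1,3);hs=cv2.cvtColor(s['frame'],cv2.COLOR_RGB2HSV).reshape(-1,3)
    k=(hs[:,1]>90)&((hs[:,0]<14)|(hs[:,0]>175))&(hs[:,2]<150)&(P[:,2]>3)&(P[:,2]<30)&(np.hypot(*(P[:,:2]-c).T)<r)
    g=P[k][:,:2].astype(np.float32);v=cv2.fitLine(g,cv2.DIST_HUBER,0,.01,.01).ravel();t=(g-v[2:])@v[:2]
    return len(g),np.degrees(np.arctan2(v[1],v[0])),v[2:]+v[:2]*t.min(),v[2:]+v[:2]*t.max(),P[k][:,2].max()
E
python3 - <<'E'
from h import *
np.set_printoptions(precision=1,suppress=True)
W=snap('wrist','w6');o=bot.get_obs();print(o['tcp_pos'],o['ee_rot']);print('W',handle(W,(420,193),60))
S=snap('side','s6');
for i in spoons(S,10,(255,395,175,245)): print({k:np.round(w,3) for k,w in i.items()})
E
```

```text
[459.6 197.1 149. ] [ 3.1 -0.  -3.1]
W (1404, np.float32(3.9941108), array([376.9, 191.9], dtype=float32), array([479.5, 199. ], dtype=float32), np.float64(19.105054637724013))
{'n': np.int64(214), 'L': np.float64(158.066), 'bowl': array([517.9, 200.6]), 'mid': array([458.2, 194.5]), 'end': array([379.1, 186.5]), 'yaw': np.float64(0.101), 'cyaw': np.float64(0.088)}
{'n': np.int64(213), 'L': np.float64(167.025), 'bowl': array([661.7, 139.7]), 'mid': array([665.2,  79.8]), 'end': array([670.5,  -8.6]), 'yaw': np.float64(1.63), 'cyaw': np.float64(-0.036)}
{'n': np.int64(255), 'L': np.float64(157.328), 'bowl': array([379.9, 115.2]), 'mid': array([439.8, 117.8]), 'end': array([518.6, 121.3]), 'yaw': np.float64(-3.098), 'cyaw': np.float64(-0.094)}
```

Request:
arm_command(series=[0.001,0.001,-0.035,0,0,0,0.03,0.0015,0.001,-0.07,0,0,0,0.03,0.0015,0.001,-0.1,0,0,0,0.03,0.0015,0.001,-0.12,0,0,0,0.03,0.0015,0.001,-0.139,0,0,0,0.03])

```text
time: 36.48
tcp_pos: [460.3, 197.2, 8.1]
ee_rot: [-3.141, -0.002, -3.061]
wrist_force: [0.2, -0.2, 0.2]
opening: 30.6
```

Request:
arm_command(series=[0,0,-0.003,0,0,0,0.03,0,0,-0.006,0,0,0,0.03,0,0,-0.006,0,0,0,0.03,0,0,-0.006,0,0,0,0.0,0,0,-0.006,0,0,0,0.0])

```text
time: 36.9
tcp_pos: [461.9, 197.4, 5.3]
ee_rot: [3.141, 0.002, -3.062]
wrist_force: [-3.5, -0.2, 7.6]
opening: 8.1
```

Request:
arm_command(series=[0,0,0,0,0,0,0.0,0,0,0,0,0,0,0.0,0,0,0.01,0,0,0,0.0,0,0,0.025,0,0,0,0.0,0,0,0.05,0,0,0,0.0])

```text
time: 37.32
tcp_pos: [459.7, 196.2, 53.9]
ee_rot: [-3.141, -0.003, -3.061]
wrist_force: [0.9, 0.9, -0.2]
opening: 8.1
```

Request:
arm_command(series=[0,0,0.02,0,0,0,0.0,0,0,0.04,0,0,0,0.0,0,0,0.06,0,0,0,0.0,0,0,0.08,0,0,0,0.0,0,0,0.086,0,0,0,0.0])

```text
time: 37.73
tcp_pos: [462.3, 197.7, 143.5]
ee_rot: [3.14, 0.005, -3.061]
wrist_force: [0.3, 0.1, -0.3]
opening: 7.9
```

Request:
arm_command(series=[0.0085,0.0215,0,0,0,-0.03,0.0,0.017,0.043,0,0,0,-0.06,0.0,0.0255,0.0645,0,0,0,-0.09,0.0,0.034,0.086,0,0,0,-0.12,0.0,0.0425,0.1075,0,0,0,-0.141,0.0])

```text
time: 38.15
tcp_pos: [503.6, 305.1, 140.0]
ee_rot: [-3.141, -0.0, 3.079]
wrist_force: [-0.7, -0.7, -0.4]
opening: 8.1
```

Request:
arm_command(series=[0.0085,0.0215,0,0,0,-0.03,0.0,0.017,0.043,0,0,0,-0.06,0.0,0.0255,0.0645,0,0,0,-0.09,0.0,0.034,0.086,0,0,0,-0.12,0.0,0.0426,0.1075,0,0,0,-0.141,0.0])

```text
time: 38.57
tcp_pos: [546.1, 412.6, 139.7]
ee_rot: [-3.141, -0.0, 2.938]
wrist_force: [-0.3, -0.6, 0.2]
opening: 7.9
```

Request:
arm_command(series=[0,0,-0.02,0,0,0,0.0,0,0,-0.045,0,0,0,0.0,0,0,-0.07,0,0,0,0.0,0,0,-0.085,0,0,0,0.0,0,0,-0.085,0,0,0,0.0])

```text
time: 38.98
tcp_pos: [544.0, 409.6, 50.9]
ee_rot: [-3.136, -0.004, 2.94]
wrist_force: [-0.7, 0.3, -0.4]
opening: 8.2
```

Request:
arm_command(series=[0,0,-0.012,0,0,0,0.0,0,0,-0.024,0,0,0,0.0,0,0,-0.036,0,0,0,0.0,0,0,-0.042,0,0,0,0.0,0,0,-0.044,0,0,0,0.0])

```text
time: 39.4
tcp_pos: [545.7, 411.4, 10.4]
ee_rot: [-3.14, -0.001, 2.94]
wrist_force: [-4.1, -3.9, 11.9]
opening: 7.8
```

Request:
arm_command(series=[0,0,-0.001,0,0,0,0.0,0,0,-0.001,0,0,0,0.006,0,0,-0.001,0,0,0,0.013,0,0,-0.001,0,0,0,0.02,0,0,-0.001,0,0,0,0.02])

```text
time: 39.82
tcp_pos: [546.2, 412.1, 10.1]
ee_rot: [3.141, 0.0, 2.94]
wrist_force: [-0.1, 0.2, 0.9]
opening: 20.0
```

Request:
arm_command(series=[0,0,0.01,0,0,0,0.02,0,0,0.03,0,0,0,0.02,0,0,0.06,0,0,0,0.02,0,0,0.1,0,0,0,0.03,0,0,0.14,0,0,0,0.03])

```text
time: 40.23
tcp_pos: [545.5, 411.6, 151.5]
ee_rot: [-3.141, -0.001, 2.94]
wrist_force: [1.2, 0.8, 0.4]
opening: 29.9
```

Request:
arm_command(series=[-0.0043,-0.0117,0,0,0,-0.115,0.03,-0.0086,-0.0234,0,0,0,-0.23,0.03,-0.0129,-0.0351,0,0,0,-0.345,0.03,-0.0172,-0.0468,0,0,0,-0.46,0.03,-0.0215,-0.0586,0,0,0,-0.576,0.03])

```text
time: 40.65
tcp_pos: [524.4, 353.0, 151.0]
ee_rot: [3.141, -0.0, 2.358]
wrist_force: [-0.3, 0.1, -0.2]
opening: 30.3
```

Request:
arm_command(series=[-0.0043,-0.0117,0,0,0,-0.115,0.03,-0.0086,-0.0234,0,0,0,-0.23,0.03,-0.0129,-0.0351,0,0,0,-0.345,0.03,-0.0172,-0.0468,0,0,0,-0.46,0.03,-0.0215,-0.0586,0,0,0,-0.576,0.03])

```text
time: 41.07
tcp_pos: [502.8, 294.5, 150.9]
ee_rot: [3.141, -0.001, 1.782]
wrist_force: [-0.3, -0.8, 0.3]
opening: 30.1
```

Request:
arm_command(series=[-0.0043,-0.0117,0,0,0,-0.115,0.03,-0.0086,-0.0234,0,0,0,-0.23,0.03,-0.0129,-0.0351,0,0,0,-0.345,0.03,-0.0172,-0.0468,0,0,0,-0.46,0.03,-0.0215,-0.0586,0,0,0,-0.576,0.03])

```text
time: 41.48
tcp_pos: [481.4, 236.0, 150.9]
ee_rot: [3.141, -0.001, 1.206]
wrist_force: [-0.0, 0.0, 0.7]
opening: 29.8
```

Request:
arm_command(series=[-0.0043,-0.0117,0,0,0,-0.115,0.03,-0.0086,-0.0234,0,0,0,-0.23,0.03,-0.0129,-0.0351,0,0,0,-0.345,0.03,-0.0172,-0.0468,0,0,0,-0.46,0.03,-0.0215,-0.0586,0,0,0,-0.576,0.03])

```text
time: 41.9
tcp_pos: [459.9, 177.4, 150.8]
ee_rot: [-3.141, -0.001, 0.631]
wrist_force: [0.7, 0.7, 0.2]
opening: 30.4
```

Request:
arm_command(series=[-0.0043,-0.0117,0,0,0,-0.115,0.03,-0.0086,-0.0234,0,0,0,-0.23,0.03,-0.0129,-0.0351,0,0,0,-0.345,0.03,-0.0172,-0.0468,0,0,0,-0.46,0.03,-0.0215,-0.0586,0,0,0,-0.576,0.03])

```text
time: 42.32
tcp_pos: [438.4, 118.9, 150.8]
ee_rot: [-3.141, -0.001, 0.055]
wrist_force: [0.2, 0.2, 0.2]
opening: 30.0
```

Request:
arm_command(series=[0,0,0,0,0,0,0.03,0,0,0,0,0,0,0.03,0,0,0,0,0,0,0.03,0,0,0,0,0,0,0.03,0,0,0,0,0,0,0.03])

```text
time: 42.73
tcp_pos: [438.8, 119.8, 150.1]
ee_rot: [-3.141, -0.0, 0.062]
wrist_force: [0.7, 0.3, 0.5]
opening: 29.7
```

Run:
```python
from h import *
np.set_printoptions(precision=1,suppress=True)
W=snap('wrist','w7');o=bot.get_obs();print(o['tcp_pos'],o['ee_rot'],o['q']);print('W',handle(W,(480,120),60))
S=snap('side','s7');
for i in spoons(S,10,(255,395,175,245)): print({k:np.round(w,3) for k,w in i.items()})
```

```text
[438.8 119.6 150. ] [-3.1 -0.   0.1] [-0.5  0.2  0.1  2.1 -0.   0.8 -1.9]
W (1468, np.float32(4.5901303), array([420. , 118.9], dtype=float32), array([518.5, 126.8], dtype=float32), np.float64(18.34907121398161))
{'n': np.int64(214), 'L': np.float64(166.698), 'bowl': array([662.3, 139.7]), 'mid': array([665.5,  79.8]), 'end': array([670.2,  -8.3]), 'yaw': np.float64(1.624), 'cyaw': np.float64(-0.026)}
{'n': np.int64(267), 'L': np.float64(159.726), 'bowl': array([377.5, 115.2]), 'mid': array([437.5, 117.6]), 'end': array([518.6, 120.9]), 'yaw': np.float64(-3.102), 'cyaw': np.float64(-0.098)}
```

Request:
arm_command(series=[0,0,-0.035,0,0,0.01,0.03,0,0,-0.07,0,0,0.01,0.03,0,0,-0.1,0,0,0.01,0.03,0,0,-0.12,0,0,0.01,0.03,0,0,-0.14,0,0,0.01,0.03])

```text
time: 43.25
tcp_pos: [438.1, 119.0, 8.4]
ee_rot: [3.141, 0.001, 0.071]
wrist_force: [1.3, -0.3, 0.4]
opening: 30.1
```

Request:
arm_command(series=[0,0,-0.003,0,0,0,0.03,0,0,-0.005,0,0,0,0.03,0,0,-0.005,0,0,0,0.03,0,0,-0.005,0,0,0,0.0,0,0,-0.005,0,0,0,0.0])

```text
time: 43.67
tcp_pos: [439.5, 119.4, 6.3]
ee_rot: [-3.141, -0.002, 0.07]
wrist_force: [-4.3, -1.0, 13.0]
opening: 7.5
```

Request:
arm_command(series=[0,0,0,0,0,0,0.0,0,0,0,0,0,0,0.0,0,0,0.01,0,0,0,0.0,0,0,0.025,0,0,0,0.0,0,0,0.05,0,0,0,0.0])

```text
time: 44.08
tcp_pos: [437.4, 118.5, 55.2]
ee_rot: [3.141, 0.003, 0.07]
wrist_force: [0.1, -0.1, -0.9]
opening: 8.1
```

Request:
arm_command(series=[0,0,0.02,0,0,0,0.0,0,0,0.04,0,0,0,0.0,0,0,0.06,0,0,0,0.0,0,0,0.08,0,0,0,0.0,0,0,0.085,0,0,0,0.0])

```text
time: 44.5
tcp_pos: [440.2, 119.5, 143.7]
ee_rot: [-3.14, -0.005, 0.069]
wrist_force: [0.5, 0.7, 0.3]
opening: 8.2
```

Request:
arm_command(series=[0.004,0.01,0,0,0,0.115,0.0,0.008,0.02,0,0,0,0.23,0.0,0.012,0.03,0,0,0,0.345,0.0,0.016,0.04,0,0,0,0.46,0.0,0.0198,0.0504,0,0,0,0.574,0.0])

```text
time: 44.92
tcp_pos: [458.3, 169.6, 140.2]
ee_rot: [3.141, -0.0, 0.649]
wrist_force: [0.4, 0.4, -0.4]
opening: 7.7
```

Request:
arm_command(series=[0.004,0.01,0,0,0,0.115,0.0,0.008,0.02,0,0,0,0.23,0.0,0.012,0.03,0,0,0,0.345,0.0,0.016,0.04,0,0,0,0.46,0.0,0.0198,0.0504,0,0,0,0.574,0.0])

```text
time: 45.33
tcp_pos: [478.0, 219.9, 140.1]
ee_rot: [-3.142, 0.0, 1.223]
wrist_force: [0.1, -1.0, 0.2]
opening: 8.3
```

Request:
arm_command(series=[0.004,0.01,0,0,0,0.115,0.0,0.008,0.02,0,0,0,0.23,0.0,0.012,0.03,0,0,0,0.345,0.0,0.016,0.04,0,0,0,0.46,0.0,0.0198,0.0504,0,0,0,0.574,0.0])

```text
time: 45.75
tcp_pos: [497.9, 270.2, 140.0]
ee_rot: [-3.141, 0.0, 1.797]
wrist_force: [-0.1, 0.9, -0.6]
opening: 8.1
```

Request:
arm_command(series=[0.004,0.01,0,0,0,0.115,0.0,0.008,0.02,0,0,0,0.23,0.0,0.012,0.03,0,0,0,0.345,0.0,0.016,0.04,0,0,0,0.46,0.0,0.0198,0.0504,0,0,0,0.574,0.0])

```text
time: 46.17
tcp_pos: [517.8, 320.5, 140.0]
ee_rot: [-3.141, 0.0, 2.371]
wrist_force: [0.1, 0.2, 0.2]
opening: 7.9
```

Request:
arm_command(series=[0.004,0.01,0,0,0,0.115,0.0,0.008,0.02,0,0,0,0.23,0.0,0.012,0.03,0,0,0,0.345,0.0,0.016,0.04,0,0,0,0.46,0.0,0.0199,0.0502,0,0,0,0.574,0.0])

```text
time: 46.58
tcp_pos: [537.7, 370.7, 139.9]
ee_rot: [-3.141, 0.0, 2.945]
wrist_force: [0.6, 0.3, -0.3]
opening: 7.8
```

Run:
```python
from h import *
W=snap('wrist','w8');print(bot.get_obs())
```

```text
{'time': 46.6333, 'q': array([-0.32173343,  0.59253496, -0.53762358,  1.65953479,  0.34909553,
        0.98541429,  0.40293078]), 'qd': array([-0.00350803, -0.02802387,  0.02478583,  0.04083166, -0.04884681,
       -0.02794208, -0.22671981]), 'tau': array([  3.8434808 , -62.20760107,  -5.11358097, -21.68544173,
         0.11898862,   0.79741107,  -0.44285805]), 'tcp_pos': array([537.97854824, 372.99839401, 140.01612675]), 'ee_rot': array([ 3.14000155e+00, -3.57413583e-05,  2.95283886e+00]), 'wrist_force': array([1.80635916, 2.14892031, 0.7569997 ]), 'moment': array([ 0.17420778, -0.07956256,  0.00615401]), 'opening': 7.930204664494711}
```

View pics/w8.png

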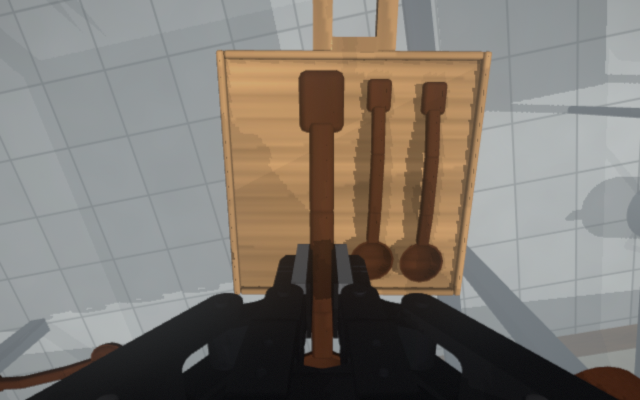

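Two spoons lie side by side in the tray, and the held one is parallel with its handle to the tab. I'll place it, then go to hover over spoon A, which was knocked to about (666, 80).

Request:
arm_command(series=[0,0,-0.02,0,0,0,0.0,0,0,-0.045,0,0,0,0.0,0,0,-0.07,0,0,0,0.0,0,0,-0.085,0,0,0,0.0,0,0,-0.085,0,0,0,0.0])

```text
time: 47.05
tcp_pos: [535.6, 368.4, 51.4]
ee_rot: [-3.136, -0.004, 2.938]
wrist_force: [0.3, -0.7, -0.5]
opening: 7.9
```

Request:
arm_command(series=[0,0,-0.012,0,0,0,0.0,0,0,-0.024,0,0,0,0.0,0,0,-0.036,0,0,0,0.0,0,0,-0.04,0,0,0,0.0,0,0,-0.043,0,0,0,0.0])

```text
time: 47.47
tcp_pos: [537.3, 370.4, 11.3]
ee_rot: [-3.141, -0.001, 2.94]
wrist_force: [-8.1, -5.8, 27.0]
opening: 7.9
```

Request:
arm_command(series=[0,0,-0.001,0,0,0,0.0,0,0,-0.001,0,0,0,0.006,0,0,-0.001,0,0,0,0.013,0,0,-0.001,0,0,0,0.02,0,0,-0.001,0,0,0,0.02])

```text
time: 47.88
tcp_pos: [537.9, 371.0, 11.3]
ee_rot: [3.141, 0.0, 2.94]
wrist_force: [0.5, -0.4, 0.6]
opening: 20.1
```

Request:
arm_command(series=[0,0,0.01,0,0,0,0.02,0,0,0.03,0,0,0,0.02,0,0,0.06,0,0,0,0.02,0,0,0.1,0,0,0,0.03,0,0,0.14,0,0,0,0.03])

```text
time: 48.3
tcp_pos: [537.0, 370.4, 152.6]
ee_rot: [-3.141, -0.001, 2.94]
wrist_force: [0.1, 0.2, 0.2]
opening: 30.0
```

Request:
arm_command(series=[0.0086,-0.0194,0.006,0,0,-0.088,0.03,0.0172,-0.0388,0.012,0,0,-0.176,0.03,0.0258,-0.0582,0.018,0,0,-0.264,0.03,0.0344,-0.0776,0.024,0,0,-0.352,0.03,0.0429,-0.0971,0.03,0,0,-0.44,0.03])

```text
time: 48.72
tcp_pos: [580.9, 272.8, 182.4]
ee_rot: [3.141, 0.0, 2.496]
wrist_force: [0.6, 1.2, -0.4]
opening: 30.1
```

Request:
arm_command(series=[0.0086,-0.0194,0,0,0,-0.088,0.03,0.0172,-0.0388,0,0,0,-0.176,0.03,0.0258,-0.0582,0,0,0,-0.264,0.03,0.0344,-0.0776,0,0,0,-0.352,0.03,0.0429,-0.0971,0,0,0,-0.44,0.03])

```text
time: 49.13
tcp_pos: [623.8, 175.8, 182.0]
ee_rot: [3.141, -0.0, 2.056]
wrist_force: [-0.8, 0.3, -0.4]
opening: 29.8
```

Request:
arm_command(series=[0.0086,-0.0194,0,0,0,-0.088,0.03,0.0172,-0.0388,0,0,0,-0.176,0.03,0.0258,-0.0582,0,0,0,-0.264,0.03,0.0344,-0.0776,0,0,0,-0.352,0.03,0.043,-0.0971,0,0,0,-0.436,0.03])

```text
time: 49.55
tcp_pos: [666.8, 78.8, 182.0]
ee_rot: [3.141, -0.001, 1.62]
wrist_force: [0.6, -0.1, -0.1]
opening: 30.0
```

Request:
arm_command(series=[0,0,0,0,0,0,0.03,0,0,0,0,0,0,0.03,0,0,0,0,0,0,0.03,0,0,0,0,0,0,0.03,0,0,0,0,0,0,0.03])

```text
time: 49.97
tcp_pos: [666.0, 81.2, 181.2]
ee_rot: [-3.142, -0.001, 1.627]
wrist_force: [-0.3, -1.0, 0.3]
opening: 29.9
```

Run:
```python
from h import *
np.set_printoptions(precision=1,suppress=True)
W=snap('wrist','w9');o=bot.get_obs();print(o['tcp_pos'],o['ee_rot'],o['q']);print('W',handle(W,(666,100),45),handle(W,(663,140),30))
T=dict(np.load('pics/top0.npz'));print('glass base approx',ray(T,[[261,116],[341,118]],0))
S=snap('side','s9');
for i in spoons(S,10,(255,395,175,245)): print({k:np.round(w,3) for k,w in i.items()})
```

```text
[666.1  80.9 181.2] [ 3.1 -0.   1.6] [-0.1  0.5 -0.2  1.6  0.1  1.  -0.3]
W (1157, np.float32(-85.875885), array([660. , 144.6], dtype=float32), array([666.5,  55.1], dtype=float32), np.float64(18.622122994939534)) (872, np.float32(-86.77405), array([659.4, 159.8], dtype=float32), array([662.2, 110.6], dtype=float32), np.float64(16.322080736357265))
glass base approx [[755.1 191.6   0. ]
 [753.3 -34.1   0. ]]
{'n': np.int64(220), 'L': np.float64(167.005), 'bowl': array([662.2, 139.7]), 'mid': array([665.4,  79.8]), 'end': array([670.3,  -8.6]), 'yaw': np.float64(1.625), 'cyaw': np.float64(-0.027)}
```

View pics/w9.png

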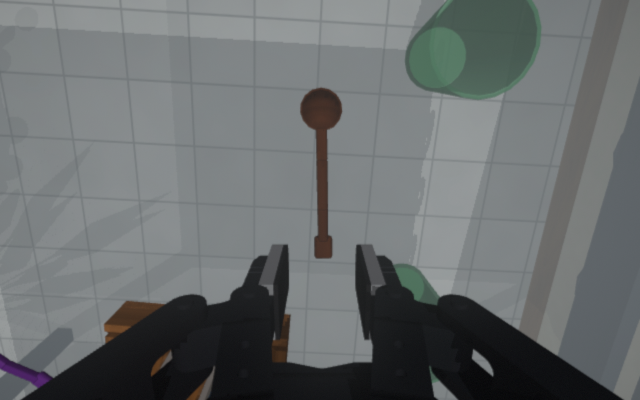

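The wrist view shows spoon A straight ahead (bowl (321,108), handle end (323,247)), with the glasses clear. Picking it and carrying it to the last lane.

Request:
arm_command(series=[0,0.0005,-0.04,0,0,0.01,0.03,0,0.0005,-0.08,0,0,0.01,0.03,0,0.0005,-0.12,0,0,0.01,0.03,0,0.0005,-0.15,0,0,0.01,0.03,0,0.0005,-0.171,0,0,0.01,0.03])

```text
time: 50.48
tcp_pos: [664.2, 80.1, 6.4]
ee_rot: [-3.137, 0.0, 1.635]
wrist_force: [-0.4, -0.9, 0.2]
opening: 29.7
```

Request:
arm_command(series=[0,0,0,0,0,0,0.03,0,0,-0.003,0,0,0,0.03,0,0,-0.005,0,0,0,0.03,0,0,-0.005,0,0,0,0.0,0,0,-0.005,0,0,0,0.0])

```text
time: 50.9
tcp_pos: [667.8, 80.3, 7.1]
ee_rot: [3.139, -0.0, 1.634]
wrist_force: [-2.7, -1.0, 3.5]
opening: 8.2
```

Request:
arm_command(series=[0,0,0,0,0,0,0.0,0,0,0,0,0,0,0.0,0,0,0.01,0,0,0,0.0,0,0,0.025,0,0,0,0.0,0,0,0.05,0,0,0,0.0])

```text
time: 51.32
tcp_pos: [664.9, 79.6, 54.6]
ee_rot: [-3.138, 0.0, 1.634]
wrist_force: [0.2, -0.7, -0.4]
opening: 7.7
```

Request:
arm_command(series=[0,0,0.02,0,0,0,0.0,0,0,0.04,0,0,0,0.0,0,0,0.06,0,0,0,0.0,0,0,0.08,0,0,0,0.0,0,0,0.085,0,0,0,0.0])

```text
time: 51.73
tcp_pos: [668.7, 80.3, 145.3]
ee_rot: [3.135, -0.001, 1.634]
wrist_force: [0.6, -0.5, 0.1]
opening: 7.6
```

Request:
arm_command(series=[-0.007,0.0125,0,0,0,-0.092,0.0,-0.014,0.025,0,0,0,-0.184,0.0,-0.021,0.0375,0,0,0,-0.276,0.0,-0.028,0.05,0,0,0,-0.368,0.0,-0.0343,0.0624,0,0,0,-0.459,0.0])

```text
time: 52.15
tcp_pos: [631.4, 142.8, 140.2]
ee_rot: [-3.141, 0.0, 1.17]
wrist_force: [-0.3, -0.1, 0.3]
opening: 8.2
```

Request:
arm_command(series=[-0.007,0.0125,0,0,0,-0.092,0.0,-0.014,0.025,0,0,0,-0.184,0.0,-0.021,0.0375,0,0,0,-0.276,0.0,-0.028,0.05,0,0,0,-0.368,0.0,-0.0343,0.0624,0,0,0,-0.459,0.0])

```text
time: 52.57
tcp_pos: [597.1, 205.3, 140.1]
ee_rot: [-3.141, 0.0, 0.711]
wrist_force: [1.0, 0.4, -0.6]
opening: 8.0
```

Request:
arm_command(series=[-0.007,0.0125,0,0,0,-0.092,0.0,-0.014,0.025,0,0,0,-0.184,0.0,-0.021,0.0375,0,0,0,-0.276,0.0,-0.028,0.05,0,0,0,-0.368,0.0,-0.0343,0.0624,0,0,0,-0.459,0.0])

```text
time: 52.98
tcp_pos: [562.8, 267.7, 140.1]
ee_rot: [-3.141, 0.0, 0.252]
wrist_force: [0.1, -0.0, -0.6]
opening: 8.1
```

Request:
arm_command(series=[-0.007,0.0125,0,0,0,-0.092,0.0,-0.014,0.025,0,0,0,-0.184,0.0,-0.021,0.0375,0,0,0,-0.276,0.0,-0.028,0.05,0,0,0,-0.368,0.0,-0.0343,0.0625,0,0,0,-0.459,0.0])

```text
time: 53.4
tcp_pos: [528.5, 330.2, 140.1]
ee_rot: [-3.142, 0.0, -0.207]
wrist_force: [-0.3, 0.2, 0.1]
opening: 7.7
```

Request:
arm_command(series=[0,0,0,0,0,0,0.0,0,0,0,0,0,0,0.0,0,0,0,0,0,0,0.0,0,0,0,0,0,0,0.0,0,0,0,0,0,0,0.0])

```text
time: 53.82
tcp_pos: [530.0, 328.3, 140.1]
ee_rot: [3.141, -0.0, -0.203]
wrist_force: [0.1, -0.7, 0.3]
opening: 8.0
```

Run:
```python
from h import *
W=snap('wrist','w10');o=bot.get_obs();print(o['tcp_pos'],o['ee_rot'],o['q'],o['opening'])
```

```text
[529.8772754  328.52764194 140.07069764] [ 3.14139397e+00 -2.03702174e-04 -2.03020190e-01] [-0.79353007  0.49258571  0.18595185  1.77678769 -0.11307143  0.88258481
 -2.33107873] 8.150329234450771
```

View pics/w10.png

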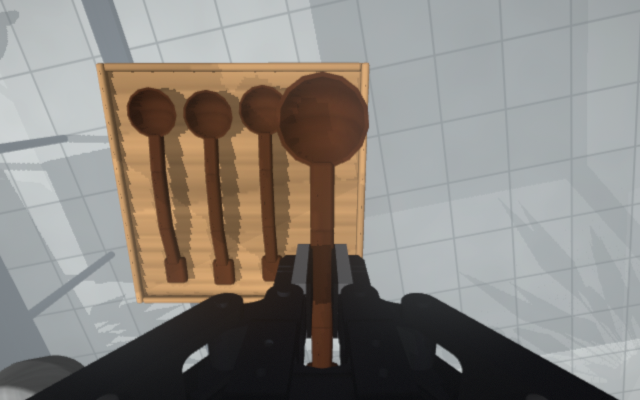

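The wrist view shows three spoons in the tray and the fourth held bowl-forward, over the right-hand lane. I'll check the lane clearance before lowering.

Run:
```python
from h import *
np.set_printoptions(precision=1,suppress=True)
W=dict(np.load('pics/w10.npz'));P,hs,q=tray(W)
z=P[:,2]
dark=(hs[:,1]>90)&(hs[:,0]<14)&(hs[:,2]<120)&(z>6.5)&(z<30)&(abs(q[:,0])<95)&(abs(q[:,1])<95)
for o in (-63,-21,21):
    k=dark&(abs(q[:,1]-o)<20);g=q[k];b=g[g[:,0]<-45]; h=g[g[:,0]>-30]
    print(o,k.sum(),'x',np.percentile(g[:,0],[1,99]),'bowl y',np.percentile(b[:,1],[2,98]),'handle y/slope',np.polyfit(h[:,0],h[:,1],1))
wood=(hs[:,1]>70)&(hs[:,2]>90)&(z>-3)&(z<16)
for lo,hi in ((-90,-60),(-60,-30)):
    k=wood&(q[:,0]>lo)&(q[:,0]<hi)&(abs(q[:,1])<115);print('y ext',np.percentile(q[k,1],[.3,99.7]))
k=wood&(abs(q[:,1])<60)&(abs(q[:,0])<110);print('x ext',np.percentile(q[k,0],[.3,99.7]))
held=(z>100)&(z<170)&(hs[:,1]>90)&(hs[:,0]<14)&(q[:,0]<-40);g=np.c_[q[held],z[held]];print('held bowl',np.percentile(g,[1,50,99],axis=0))
```

```text
-63 4025 x [-79.1  77.7] bowl y [-79.  -46.6] handle y/slope [  0.  -61.4]
-21 3855 x [-77.2  79.4] bowl y [-37.6  -4.9] handle y/slope [  0.  -20.4]
21 3443 x [-81.   75.4] bowl y [ 4.  31.3] handle y/slope [-0.  21.2]
y ext [-101.6   98.5]
y ext [-101.7   98.3]
x ext [-98.1 100. ]
held bowl [[-81.7  46.9 134.9]
 [-64.1  64.  139.5]
 [-41.2  80.6 146.6]]
```

Request:
arm_command(series=[0,0,-0.02,0,0,0,0.0,0,0,-0.045,0,0,0,0.0,0,0,-0.07,0,0,0,0.0,0,0,-0.085,0,0,0,0.0,0,0,-0.085,0,0,0,0.0])

```text
time: 54.28
tcp_pos: [527.3, 327.6, 51.5]
ee_rot: [3.137, 0.004, -0.202]
wrist_force: [-0.2, -0.2, -0.8]
opening: 7.9
```

Request:
arm_command(series=[0,0,-0.012,0,0,0,0.0,0,0,-0.024,0,0,0,0.0,0,0,-0.036,0,0,0,0.0,0,0,-0.04,0,0,0,0.0,0,0,-0.043,0,0,0,0.0])

```text
time: 54.7
tcp_pos: [528.7, 329.3, 11.9]
ee_rot: [3.14, 0.002, -0.202]
wrist_force: [-9.7, -6.4, 31.7]
opening: 7.6
```

Request:
arm_command(series=[0,0,-0.001,0,0,0,0.0,0,0,-0.001,0,0,0,0.006,0,0,-0.001,0,0,0,0.013,0,0,-0.001,0,0,0,0.02,0,0,-0.001,0,0,0,0.02])

```text
time: 55.12
tcp_pos: [529.5, 329.9, 11.2]
ee_rot: [-3.141, -0.001, -0.202]
wrist_force: [0.7, 0.3, 0.0]
opening: 20.1
```

Request:
arm_command(series=[0,0,0.01,0,0,0,0.02,0,0,0.03,0,0,0,0.02,0,0,0.06,0,0,0,0.02,0,0,0.1,0,0,0,0.03,0,0,0.14,0,0,0,0.03])

```text
time: 55.53
tcp_pos: [528.7, 329.2, 152.5]
ee_rot: [3.14, 0.001, -0.202]
wrist_force: [-0.1, 1.3, -0.5]
opening: 29.8
```

Request:
arm_command(series=[-0.01,-0.03,0.01,0,0,0,0.03,-0.02,-0.06,0.02,0,0,0,0.03,-0.03,-0.09,0.03,0,0,0,0.03,-0.04,-0.12,0.04,0,0,0,0.03,-0.05,-0.15,0.05,0,0,0,0.03])

```text
time: 55.95
tcp_pos: [478.7, 178.2, 202.2]
ee_rot: [-3.141, -0.001, -0.202]
wrist_force: [0.6, -1.0, -0.3]
opening: 30.0
```

Request:
arm_command(series=[-0.01,-0.03,0.01,0,0,0,0.03,-0.01,-0.06,0.02,0,0,0,0.03,-0.01,-0.09,0.02,0,0,0,0.03,-0.01,-0.12,0.02,0,0,0,0.03,-0.01,-0.15,0.02,0,0,0,0.03])

```text
time: 56.37
tcp_pos: [469.2, 28.2, 222.1]
ee_rot: [-3.14, -0.001, -0.202]
wrist_force: [-0.0, 0.4, -0.2]
opening: 30.4
```

Request:
arm_command(series=[0,0,0,0,0,0,0.03,0,0,0,0,0,0,0.03,0,0,0,0,0,0,0.03,0,0,0,0,0,0,0.03,0,0,0,0,0,0,0.03])

```text
time: 56.78
tcp_pos: [469.3, 31.0, 221.1]
ee_rot: [-3.141, -0.0, -0.2]
wrist_force: [-0.1, -0.3, -0.4]
opening: 29.9
```

Run:
```python
from h import *
np.set_printoptions(precision=1,suppress=True)
T=snap('top','t11');S=snap('side','s11');o=bot.get_obs();print(o['time'],o['tcp_pos'],o['qd'])
P,hs,q=tray(T);z=P[:,2]
dark=(hs[:,1]>90)&(hs[:,0]<14)&(hs[:,2]<100)&(abs(q[:,0])<95)&(abs(q[:,1])<95)&(z>6)
for a in (-63,-21,21,63):
    k=dark&(abs(q[:,1]-a)<20);g=q[k];b=g[g[:,0]<-45];h=g[g[:,0]>-30]
    print(a,k.sum(),'x',np.percentile(g[:,0],[1,99]),'bowl y',np.percentile(b[:,1],[2,98]),'handle',np.polyfit(h[:,0],h[:,1],1),'z',np.percentile(z[k],[2,98]))
a=cv2.resize(cv2.imread('pics/t11.png')[120:260,120:420],(640,300));b=cv2.imread('pics/s11.png')[100:400,130:500]
cv2.imwrite('pics/c11.png',np.vstack([a,cv2.copyMakeBorder(b,0,0,0,270,0)]))
```

```text
56.8833 [469.3  30.6 221. ] [ 0. -0.  0.  0.  0. -0.  0.]
-63 277 x [-81.3  76.7] bowl y [-79.8 -47.5] handle [  0.  -62.1] z [ 6.8 24. ]
-21 273 x [-79.6  78.9] bowl y [-36.9  -5.5] handle [  0.  -21.1] z [ 6.7 22.5]
21 273 x [-82.9  74.8] bowl y [ 5.  35.7] handle [ 0.  20.9] z [ 6.3 23.8]
63 267 x [-81.4  76.3] bowl y [47.  77.2] handle [ 0.  63.3] z [ 6.7 22.9]
```

View pics/c11.png

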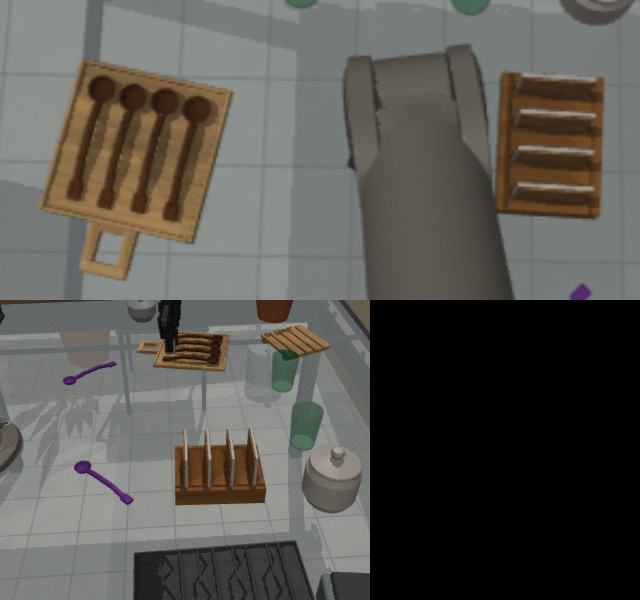

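All four spoons are side by side in the tray with their handles to the tab. All four coasters stand upright in the caddy, and the drainer is empty. The gripper is clear, so I'm handing in.

```bash
python3 -c "
from rig import bot
print(bot.hand_in())"
```

```text
the job is handed in; nothing more can be done
None
```

The job is handed in at about 57 s of robot time, with all four coasters and all four spoons put away. No verdict was reported.

- **Coasters:** Each one was tilted out of the drainer, straightened and pressed to the floor of its own caddy slot, before any spoon was moved. The side camera put their tops at 102.6–103.2 mm, against a nominal 102 mm. All four stand upright and the drainer is empty.
- **Spoons:** They lie flat and bowl up in the tray, parallel at tray y of about −62, −21, +21 and +63 mm. Handles point to the grip tab, with roughly 12–20 mm of room at both ends. One spoon had been knocked about 25 mm aside during the run, so I found it again before picking it.
- **Left alone:** I did not move the glasses, the jar or the two purple spoons.
- **Contact forces:** The highest wrist force read at the end of a move was about 34 N, when setting down the last spoon, well under the 120 N limit.
- **Disagreements:** The three cameras differed by about 2–5 mm. I corrected a wrist-camera sideways offset of about 1.9 mm using a held coaster. No check failed on the final state.

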